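# Proof-load the spring scale onto its stop

## Task

Proof-load the spring scale: first draw the transport block out from under its empty pan and put it down on the table beside the scale, then tip the steel balls of one beaker after another into the pan until it drops onto its stop. Leave the beaker that is not needed full and where it stands, lose no ball, set the used beakers upright on the table again, and do not disturb the dip circle.

Things in the scene. Friction and masses are not known exactly. Their poses are not given: they have to be found in the camera images.
- scale: Spring scale, fixed: grey base 200 (x) x 150 (y) mm, 12 mm thick; at its rear a column, 90 mm wide, 247 mm high, over x = 60 to 97 mm: rods, back plate, crosshead with a coil spring. Origin: centre of the base's underside, on the table; x to the rear, y left, z up. A round pan hangs before the column, centred at x = -50, y = 0 mm; under it stands a steel stop, 24 mm thick, 26 mm high.
- pan_in (a point): Centre of the pan's inner floor; axes as the scale's. Round steel dish, inner diameter 120 mm at the floor, 130 mm at the rim, wall 3 mm, floor 4 mm; the rim is 30 mm above this point (109 mm above the table while the pan is up). A bracket 34 mm wide joins its rear to a carriage on the column, whose front is 116 mm behind this point.
- pan (a joint): How far the pan has sunk: 0 = up (empty), 0.030 m = on the stop. The spring (51 N/m) gives from a load of about 0.25 N; the pan lands on the stop at about 1.8 N. One beaker's balls (about 1.1 N) sink it a little over half-way; any two beakers' balls bring it down. With the transport block in place it can sink only 2 mm.
- block_grip (a point): Grip of the loose black transport block (a fork, 0.16 kg): upright bar, 28 mm along x, 16 mm along y, top 24 mm above this point, underside of the block 84 mm below it. Two prongs, 61 mm high, 72 mm over both, reach 105 mm along +y. At the start it stands on the scale's base with the prongs under the pan, either side of the stop, and comes out along the scale's -y. Axes as the scale's then.
- block: The same transport block; origin at the foot of the grip bar, 84 mm below block_grip. At the start it is 105 mm from the pan's centre, on the scale's -y side (right).
- beaker1_mid (a point): Centre, half-way up, of the steel beaker with a rubber sleeve that starts on the left, in front of the dip circle: outer diameter 60 mm, 80 mm high, wall 3 mm, floor 8 mm thick, 0.12 kg, open at the top, z along its axis to the mouth. All three are alike, each with three balls on its floor.
- beaker1: The same beaker, origin at the centre of its underside.
- beaker2_mid (a point): Centre, half-way up, of the steel beaker with a rubber sleeve that starts in the middle of the three, left of the front of the scale: outer diameter 60 mm, 80 mm high, wall 3 mm, floor 8 mm thick, 0.12 kg, open at the top, z along its axis to the mouth. All three are alike, each with three balls on its floor.
- beaker2: The same beaker, origin at the centre of its underside.
- beaker3_mid (a point): Centre, half-way up, of the steel beaker with a rubber sleeve that starts on the right: outer diameter 60 mm, 80 mm high, wall 3 mm, floor 8 mm thick, 0.12 kg, open at the top, z along its axis to the mouth. All three are alike, each with three balls on its floor.
- beaker3: The same beaker, origin at the centre of its underside.
- ball1_center (a point): Centre of a loose steel ball of 21 mm diameter, about 38 g, at the start in beaker1.
- ball2_center (a point): Centre of a loose steel ball of 21 mm diameter, about 38 g, at the start in beaker1.
- ball3_center (a point): Centre of a loose steel ball of 21 mm diameter, about 38 g, at the start in beaker1.
- ball4_center (a point): Centre of a loose steel ball of 21 mm diameter, about 38 g, at the start in beaker2.
- ball5_center (a point): Centre of a loose steel ball of 21 mm diameter, about 38 g, at the start in beaker2.
- ball6_center (a point): Centre of a loose steel ball of 21 mm diameter, about 38 g, at the start in beaker2.
- ball7_center (a point): Centre of a loose steel ball of 21 mm diameter, about 38 g, at the start in beaker3.
- ball8_center (a point): Centre of a loose steel ball of 21 mm diameter, about 38 g, at the start in beaker3.
- ball9_center (a point): Centre of a loose steel ball of 21 mm diameter, about 38 g, at the start in beaker3.
- dip_mid (a point): Middle of the dip circle, 60 mm above the table: a loose delicate instrument, 0.62 kg, up to 119 mm high, with a level graduated ring of 140 mm diameter over this point, 100 mm above the table. It spans x = -70 to 70 and y = -100 to 105 mm along its own axes; its post stands at y = -84 mm.
- motor_corner (a point): On the table: the corner, nearest the table's middle, of the fixed motor unit on the table's front right corner. The unit, 135 mm high, extends from here towards the robot and to the right; a cable leaves its far end 115 mm high and comes down to the table within 60 mm (x), 80 mm to the right of this point, then lies along the table's right side.
- control_corner (a point): On the table: rear right corner of the fixed control box, 80 mm high, that extends from here 260 mm towards the robot and 85 mm to the left.
- recorder_corner (a point): On the table: front right corner of the fixed chart recorder, up to 170 mm high, that extends from here 230 mm to the rear and 460 mm to the left.
Not all that is in view belongs to the job. What is shaped like the beaker2 but green or yellow is not meant. What is shaped like the beaker1 but orange is not meant.

How it is judged:
By the outcome, as a careful person would: the job done as asked, in the order asked, and still so for the second after the job is handed in, with the robot touching nothing.
It also fails if it takes over 72 s, if anything falls off the work surface, if the arm or the gripper's body presses on something with over 40 N, if the wrist force passes 120 N, or if a joint passes its speed limit or range.

## Robot

A 6-joint arm with a two-finger parallel gripper is mounted at the origin on a cart in front of the work surface, level with it; the furniture and walls round the work are solid. World frame = base frame: x ahead of the robot, y to its left, z up, the work surface at z = 0. Lengths are in m, angles in rad, forces in N, time in s.
With the tool pointing down it reaches from about 0.35 to 0.775 m from the base axis. Payload 7.3 kg.
Tool frame: the origin (TCP) lies on the centre line of the jaws, within the pads' length; the fingertips stand 25 mm ahead of it and the grasp point (between the pads) lies 6 mm ahead of it; z points along the fingers, y is the direction in which the jaws open and shut (so a half turn about z gives the same grasp; the last joint's range is limited). The gripper opens to 92 mm and grips with 3 to 60 N. Pads are 19 mm wide; open, the fingers measure 130 mm over their backs; the gripper's body (75 mm by 190 mm) begins 47 mm behind the grasp point.
Start: joints at [1.092, 0.342, 1.524, -0, 1.275, -0.146], TCP at [0.171, 0.496, 0.223] pointing down, gripper open.
Joint ranges: [-2.53, 2.53], [-0.77, 2.02], [0.04, 2.7], [-1, 4.14], [0.28, 2.66], [-3.11, 3.11]. Speed limits (rad/s): [2.57, 2.57, 3.14, 3.14, 3.14, 3.14].

## Interface

Orientations are given as [roll, pitch, yaw] about the fixed x, y, z axes, in that order (R = Rz(yaw) Ry(pitch) Rx(roll)).
In Python, from cell import telemetry, read_camera, workorder gives the robot as it stands.
- The arm moves only by the shell command python3 -m creep 'ROWS' [FORCE]. ROWS is JSON, one flat list of numbers, 5 for each row, row after row: the opening, from 0 (shut) to 1 (fully open), then the shift along the world's x, y, z in m, then the turn about the world's z in rad. A call has 1 to 12 rows; each row shifts and turns the pose as measured when the row begins; what a row does not reach is not made up. A row lasts 1/8 s, in which the tool goes at most 62.5 mm and 10.7 degrees, less where a joint would pass 70% of its speed; a pose out of reach is approached as far as the arm can. A call is refused whole if a number of a shift passes 0.0625 or a number of a turn 0.188, either way. A call with a gripper value outside its range is refused whole. The fingers move at their own pace and stop on an object; FORCE is the grip in N (left out, the last holds). Time passes only in rows, so rows that do not move let the fingers close. It gives the time, the measured TCP pose, the force and the opening at its end, in the units of the state.
- telemetry.observe(): the state, without advancing time (a new reading comes with each control period).
- read_camera(name): name is "scene" or "top"; returns a dict with "image" (420x560x3 uint8, red, green, blue), "fovy" (degrees; the focal length in pixels is half the picture's height over the tangent of half this angle, whatever the lens; pixels are square), "cx", "cy" (the principal point, pixels), "R" (3x3) and "t" (3): a world point X has camera coordinates R X + t. Camera axes: x right, y down, z forward; pixel columns grow to the right and rows downward; lengths in m; the calibration is good to about 2 mm. A picture is of the moment at which its call begins. There is no depth.
- workorder.hand_in(): hands the job in, once; it reports no verdict.
The state is a dict: "time": time; "qpos": joint angles; "qvel": joint speeds; "joint_efforts": joint torques, N m; "tool_pos": TCP position; "tool_rot": TCP orientation; "contact_force": force on the tool from outside, world axes, zero at the start; "torque": the same for the moment, N m; "opening": finger opening in m.
Only numpy, scipy, OpenCV 4.12 (cv2) and the standard library are available. Lean on these libraries where they do the work, as an engineer would, in place of code of your own. Each camera call takes 0.05 s, during which the arm holds its last target.

## Working session

There is one attempt and no reset: what is moved stays moved. The work goes in short steps, Python scripts to look and compute and a shell command to move; the robot and the scene stay as the last step left them, time stands still between calls to the robot, and variables do not carry over. Pictures are saved under pics/ and viewed, and the job is handed in when it is done.

```bash
mkdir -p pics; ls
cat > h.py <<'E'
import numpy as np, cv2
from cell import telemetry, read_camera, workorder
def shot(tag):
    o={}
    for n in ("scene","top"):
        c=read_camera(n); o[n]=c
        cv2.imwrite(f"pics/{tag}_{n}.png",c["image"][:,:,::-1])
        np.savez(f"pics/{tag}_{n}.npz",**{k:np.array(v) for k,v in c.items()})
    return o
def load(tag,n): return dict(np.load(f"pics/{tag}_{n}.npz"))
def f(c): return c["image"].shape[0]/2/np.tan(np.radians(float(c["fovy"]))/2)
def ray(c,u,v):
    d=np.array([(u-c["cx"])/f(c),(v-c["cy"])/f(c),1.]); R=np.array(c["R"]);t=np.array(c["t"])
    return -R.T@t, R.T@d
def onz(c,u,v,z):
    o,d=ray(c,u,v); return o+d*(z-o[2])/d[2]
def proj(c,X):
    p=np.array(c["R"])@np.array(X,float)+np.array(c["t"]); return np.array([c["cx"]+f(c)*p[0]/p[2],c["cy"]+f(c)*p[1]/p[2]])
def tri(c1,p1,c2,p2):
    o1,d1=ray(c1,*p1);o2,d2=ray(c2,*p2)
    s=np.linalg.lstsq(np.array([d1,-d2]).T,o2-o1,rcond=None)[0]
    a,b=o1+d1*s[0],o2+d2*s[1]; return (a+b)/2,np.linalg.norm(a-b)
E
python3 - <<'E'
from h import *
o=shot("a")
for n,c in o.items(): print(n,c["fovy"],c["cx"],c["cy"],ray(c,280,210)[0],ray(c,280,210)[1])
print(telemetry.observe())
E
```

```text
pics
scene 44.25707327361335 275.6852786405186 205.65963670483825 [-0.22975544 -0.79606907  0.90867208] [ 0.52048569  0.62031998 -0.58688859]
top 50.88472552156321 268.71093118896977 208.02064263248093 [0.32336761 0.1131063  1.13995455] [ 0.15666688 -0.02656875 -0.98763544]
{'time': 0.1, 'qpos': array([ 1.09199560e+00,  3.42634548e-01,  1.52489243e+00, -5.71384625e-06,
        1.27539895e+00, -1.45990751e-01]), 'qvel': array([ 2.20554448e-05, -2.44890441e-03, -2.57215946e-03,  5.86012748e-04,
        5.88978775e-04, -3.70023122e-05]), 'joint_efforts': array([ 1.88103964e-03, -4.32004881e+01, -2.44695121e+01,  7.19332066e-02,
        5.25683071e-02, -4.54742940e-05]), 'tool_pos': array([0.17132819, 0.49588183, 0.22203421]), 'tool_rot': array([-3.14027277e+00, -1.88548953e-04,  2.80878422e+00]), 'contact_force': array([0.56810574, 0.80329732, 0.55991404]), 'torque': array([ 0.00349758,  0.01468699, -0.02141706]), 'opening': 0.09216571647446983}
```

View pics/a_scene.png

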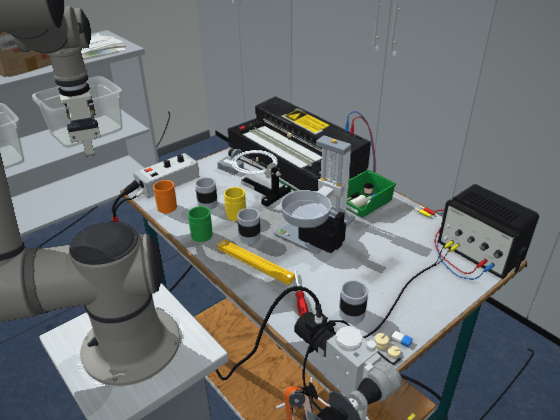

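View pics/a_top.png

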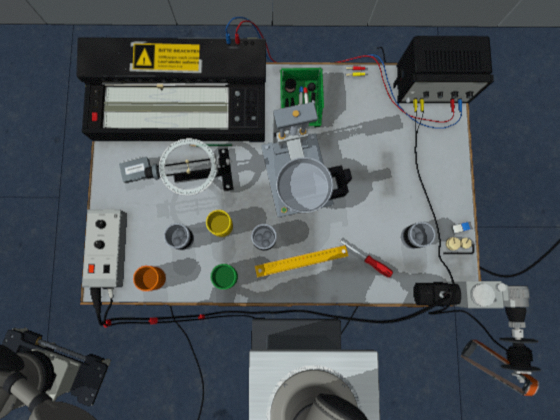

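Top view: steel, black-sleeved candidates are at (180,236), (263,235) and (420,235). Decoys of the same shape: yellow (218,222), orange (149,278), green (223,277). Scale pan at (304,185), black block at (342,181), dip circle at (188,165). Next I take close crops.

Run:
```python
from h import *
c=load("a","top")["image"][:,:,::-1]; s=load("a","scene")["image"][:,:,::-1]
a=cv2.resize(c[90:290,130:460],None,fx=2.4,fy=2.4,interpolation=cv2.INTER_CUBIC); cv2.imwrite("pics/a1.png",a)
a=cv2.resize(s[120:345,130:400],None,fx=2.6,fy=2.6,interpolation=cv2.INTER_CUBIC); cv2.imwrite("pics/a2.png",a)
```

```text
(no output)
```

View pics/a1.png

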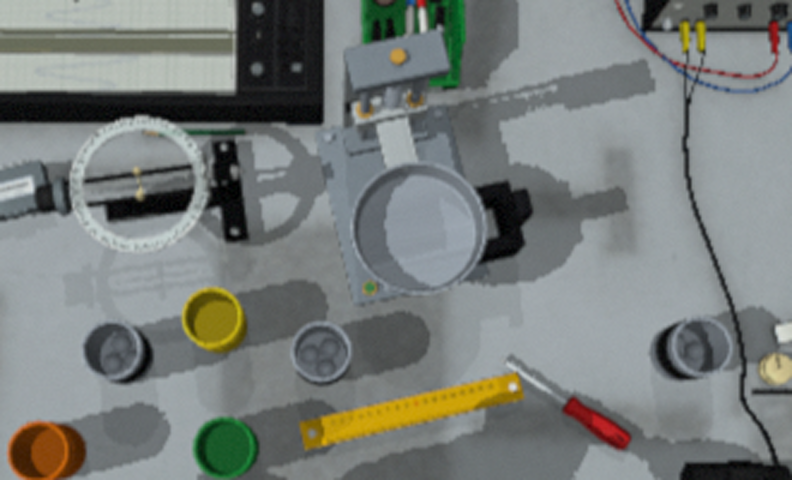

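View pics/a2.png

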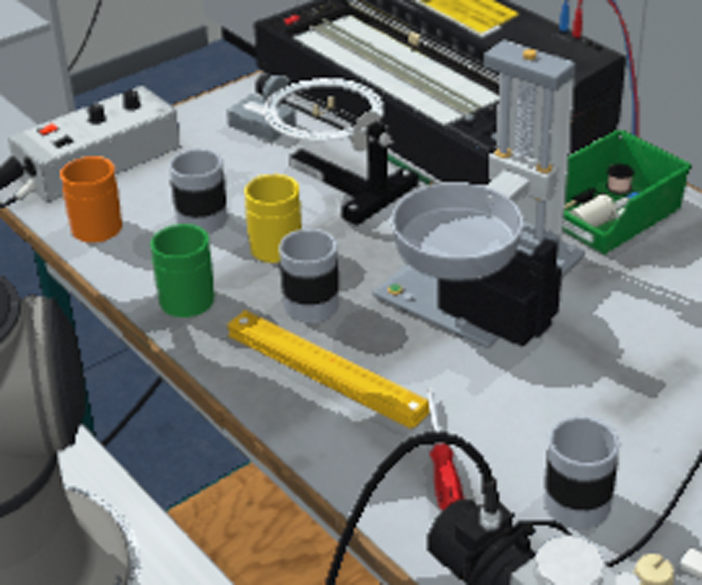

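Run:
```python
from h import *
T=load("a","top");S=load("a","scene")
pt=lambda x,y:(x/2.4+130-.3,y/2.4+90-.3); ps=lambda x,y:(x/2.6+130-.3,y/2.6+120-.3)
print("b1",onz(T,*pt(116,352),.08),tri(T,pt(116,352),S,ps(197,166)))
print("b2",onz(T,*pt(321,352),.08),tri(T,pt(321,352),S,ps(309,243)))
print("b3",onz(T,*pt(699,347),.08),tri(T,pt(699,347),S,ps(582,440)))
print("pan",onz(T,*pt(419.5,228),.109),tri(T,pt(419.5,228),S,ps(458,216)))
# pan extents
for p in [(353,228),(486,228),(419,163),(419,294)]: print(onz(T,*pt(*p),.109))
print("crosshead corners z.247",[onz(T,*pt(*p),.247)[:2] for p in [(345,62),(437,32),(450,68),(355,98)]])
print("base corners z.012",[onz(T,*pt(*p),.012)[:2] for p in [(358,303),(318,130),(452,115)]])
print("orange knob x")
# HSV refine beakers with circle fit
for z,l in((.08,"orange"),): pass
for n,p in dict(orange=(40,450),yellow=(215,317),green=(226,446)).items(): print(n,onz(T,*pt(*p),.08))
for n,p in dict(ctrl=(0,0)).items():pass
print("control top corners z.08",[onz(T,*p,.08)[:2] for p in [(127,209),(120,287),(84,285)]])
print("motor",[onz(T,*p,.1)[:2] for p in [(416,282),(416,305),(462,282)]])
print("recorder",onz(T,265,139,.05))
```

```text
b1 [0.42584175 0.3299314  0.08      ] (array([0.42683704, 0.32997146, 0.0775416 ]), np.float64(0.0017751098641056865))
b2 [0.42700154 0.12435479 0.08      ] (array([0.42824864, 0.12342646, 0.08198761]), np.float64(0.003396309303195973))
b3 [ 0.43418065 -0.25535248  0.08      ] (array([ 0.43526315, -0.25703846,  0.07686944]), np.float64(0.0018493156592298712))
pan [0.54839621 0.02698216 0.109     ] (array([0.54908258, 0.02636182, 0.11165065]), np.float64(0.002963003158766926))
[0.54800815 0.09313292 0.109     ]
[ 0.54878435 -0.0391845   0.109     ]
[0.61515185 0.02697803 0.109     ]
[0.48197264 0.02797861 0.109     ]
crosshead corners z.247 [array([0.66791476, 0.10325796]), array([0.69638727, 0.02160582]), array([0.66292667, 0.01046091]), array([0.63476454, 0.09434181])]
base corners z.012 [array([0.48672395, 0.08566784]), array([0.67958461, 0.13020543]), array([ 0.69772776, -0.0181014 ])]
orange knob x
orange [0.32835425 0.40124892 0.08      ]
yellow [0.46178724 0.23150239 0.08      ]
green [0.33326677 0.21760811 0.08      ]
control top corners z.08 [array([0.49182696, 0.45649286]), array([0.3051455 , 0.46236375]), array([0.30933669, 0.54768712])]
motor [array([ 0.32066476, -0.2313083 ]), array([ 0.2683431 , -0.22878306]), array([ 0.32124812, -0.33834352])]
recorder [0.68059335 0.12254293 0.05      ]
```

Run:
```python
from h import *
c=load("a","top")["image"][:,:,::-1]; s=load("a","scene")["image"][:,:,::-1]
cv2.imwrite("pics/a3.png",cv2.resize(c[150:220,310:370],None,fx=8,fy=8,interpolation=cv2.INTER_CUBIC))
cv2.imwrite("pics/a4.png",cv2.resize(s[190:270,280:360],None,fx=7,fy=7,interpolation=cv2.INTER_CUBIC))
```

```text
(no output)
```

View pics/a3.png

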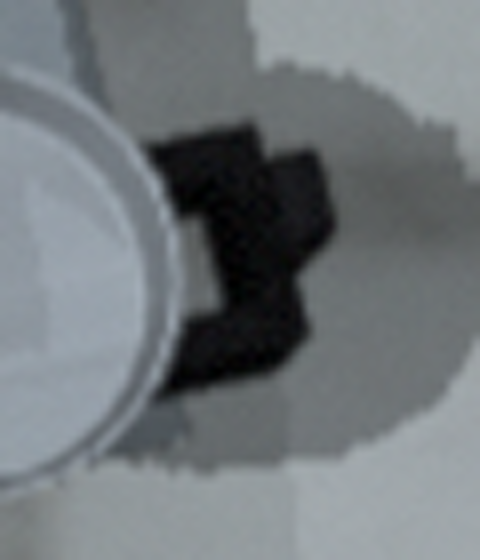

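View pics/a4.png

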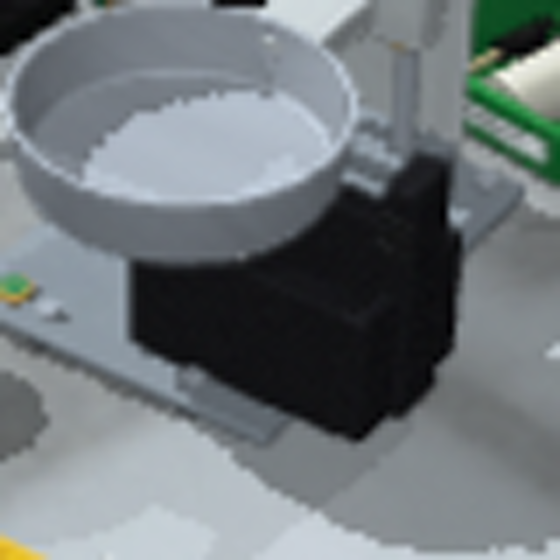

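Run:
```python
from h import *
c=load("a","top")["image"][:,:,::-1]
cv2.imwrite("pics/a5.png",cv2.resize(c[90:225,255:365],None,fx=6,fy=6,interpolation=cv2.INTER_CUBIC)[:, :])
a=cv2.imread("pics/a5.png"); print(a.shape)
cv2.imwrite("pics/a5.png",cv2.resize(c[90:225,255:365],None,fx=4.4,fy=4.4,interpolation=cv2.INTER_CUBIC))
```

```text
(810, 660, 3)
```

View pics/a5.png

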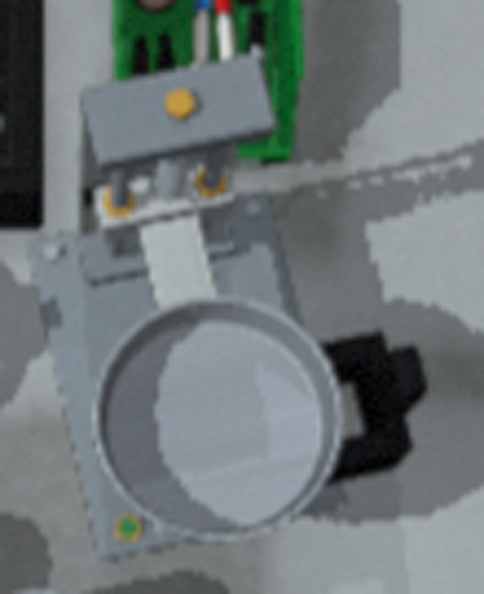

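Run:
```python
from h import *
T=load("a","top");S=load("a","scene")
p=lambda x,y:(x/4.4+255-.4,y/4.4+90-.4)
pts=dict(FL=((103,558),.012),RL=((30,240),.012),chF1=((100,168),.247),chF2=((275,125),.247),chR1=((80,90),.247),chR2=((265,55),.247),pan=((219,418),.109),
 RR=((272,198),.012))
for k,(q,z) in pts.items(): print(k,onz(T,*p(*q),z)[:2])
q=lambda x,y:(x/7+280-.4,y/7+190-.4)
for n,(x,y) in dict(l=(395,175),r=(447,158)).items(): print("bartop",n,onz(S,*q(x,y),.12)[:2])
w=np.radians(13)
for w in np.radians([11,13,15]):
  ex=np.array([np.cos(w),np.sin(w)]);ey=np.array([-ex[1],ex[0]]);pan=np.array([.5485,.027])
  print(np.degrees(w))
  for nm,(a,b,z) in dict(FL=(-50,75,.012),RL=(150,75,.012),RR=(150,-75,.012),chFL=(110,45,.247),chFR=(110,-45,.247),chRL=(147,45,.247),chRR=(147,-45,.247)).items():
    u=proj(T,[*(pan+ex*a/1e3+ey*b/1e3),z]); print(nm,((u-[255,90]+.4)*4.4).round())
  for a,b in((14,-97),(14,-113),(-14,-113),(-14,-97)):
    X=[*(pan+ex*a/1e3+ey*b/1e3),.12]
    print("bar",((proj(T,X)-[255,90]+.4)*4.4).round(),((proj(S,X)-[280,190]+.4)*7).round())
```

```text
FL [0.48549042 0.0878793 ]
RL [0.67880493 0.13227236]
chF1 [0.64082331 0.09496653]
chF2 [0.66297925 0.01067236]
chR1 [0.68012897 0.10472456]
chR2 [0.69852702 0.01508873]
pan [0.54863855 0.02726431]
RR [ 0.70605552 -0.01390597]
bartop l [ 0.56482582 -0.07229974]
bartop r [ 0.58675383 -0.077453  ]
11.0
FL [ 98. 559.]
RL [ 35. 236.]
RR [279. 192.]
chFL [106. 154.]
chFR [289. 121.]
chRL [91. 82.]
chRR [274.  49.]
bar [392. 356.] [412. 150.]
bar [421. 351.] [449. 166.]
bar [432. 401.] [407. 202.]
bar [403. 406.] [370. 186.]
13.0
FL [101. 562.]
RL [ 27. 242.]
RR [269. 189.]
chFL [ 99. 159.]
chFR [281. 119.]
chRL [82. 87.]
chRR [263.  48.]
bar [390. 351.] [416. 145.]
bar [419. 344.] [453. 160.]
bar [431. 394.] [414. 197.]
bar [403. 400.] [376. 182.]
14.999999999999998
FL [105. 566.]
RL [ 20. 248.]
RR [260. 187.]
chFL [ 92. 163.]
chFR [272. 118.]
chRL [72. 92.]
chRR [252.  48.]
bar [387. 345.] [420. 140.]
bar [416. 338.] [458. 155.]
bar [430. 387.] [420. 192.]
bar [402. 394.] [382. 178.]
```

Measurements agree with the given sizes. The base edge is 198 mm, the rims give z = 0.077–0.082, and the yaw comes out near 12.7°. The pan is at (0.5485, 0.027), the block grip at about (0.572, -0.075), beaker2 at (0.428, 0.124) and beaker3 at (0.435, -0.256). The tool can't tilt, so I will turn the beakers within a light grip by pushing them against the pan's rim. The block comes first.

```bash
python3 -m creep '[1,0.033,-0.0475,0,-0.085, 1,0.033,-0.0475,0,-0.085, 1,0.033,-0.0475,0,-0.085, 1,0.033,-0.0475,0,-0.085, 1,0.033,-0.0475,0,-0.085, 1,0.033,-0.0475,0,-0.085, 1,0.033,-0.0475,0,-0.085, 1,0.033,-0.0475,0,-0.085, 1,0.033,-0.0475,0,-0.085, 1,0.033,-0.0475,0,-0.085, 1,0.033,-0.0475,0,-0.085, 1,0.033,-0.0475,0,-0.085]' 20
```

```text
time: 1.6
tool_pos: [0.5732, -0.0914, 0.2189]
tool_rot: [-3.138, -0.003, 1.762]
contact_force: [0.7, 0.6, 0.2]
opening: 0.0916
```

```bash
python3 -m creep '[1,-0.001,0.015,-0.02,0.03, 1,0,0,-0.03,0, 1,0,0,0,0]'
python3 - <<'E'
from h import *
o=shot("b"); s=telemetry.observe(); print(s["tool_pos"],s["tool_rot"])
c=o["top"]["image"][:,:,::-1]; q=o["scene"]["image"][:,:,::-1]
a=cv2.resize(c[120:240,260:400],None,fx=3.2,fy=3.2); b=cv2.resize(q[140:280,240:380],None,fx=2.74,fy=2.74)
cv2.imwrite("pics/b1.png",np.hstack([a[:384],b[:384,:350]]))
E
```

```text
time: 1.98
tool_pos: [0.5734, -0.081, 0.1654]
tool_rot: [-3.136, -0.003, 1.786]
contact_force: [-0.2, -0.9, -0.3]
opening: 0.0918
[ 0.57507173 -0.08116642  0.16834254] [-3.14062268e+00 -6.07863590e-04  1.78596307e+00]
```

View pics/b1.png

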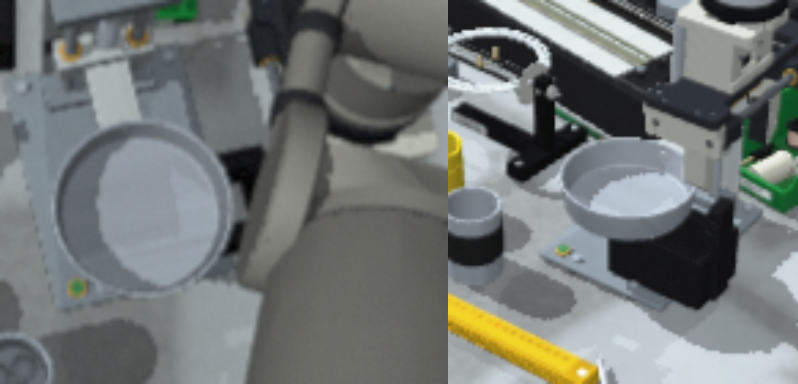

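```bash
python3 -m creep '[1,-0.002,0.004,-0.03,0.003, 1,0,0.001,-0.028,0, 1,0,0,0,0]'; python3 -m creep '[0.5,0,0,0,0, 0.2,0,0,0,0, 0.2,0,0,0,0, 0.2,0,0,0,0, 0.2,0,0,0,0]' 20
```

```text
time: 2.45
tool_pos: [0.5758, -0.0762, 0.1146]
tool_rot: [3.134, 0.004, 1.79]
contact_force: [0.3, 0.5, -0.2]
opening: 0.0915
time: 3.08
tool_pos: [0.5785, -0.0768, 0.1201]
tool_rot: [3.127, 0.008, 1.79]
contact_force: [0.8, 0.4, -0.0]
opening: 0.0464
```

```bash
python3 -m creep '[0.4,-0.002,0,-0.007,0, 0.25,-0.002,0.0,-0.006,0, 0.2,0,0,-0.003,0, 0.2,0,0,-0.001,0, 0.2,0,0,-0.001,0]' 20;  python3 - <<'E'
from h import *
for i in range(3):
  s=telemetry.observe(); print(s["tool_pos"],s["tool_rot"],s["qpos"],s["opening"],s["contact_force"])
E
```

```text
time: 3.7
tool_pos: [0.5748, -0.0797, 0.104]
tool_rot: [3.125, 0.013, 1.791]
contact_force: [-2.0, -0.4, 7.2]
opening: 0.0276
[ 0.57477097 -0.07965404  0.10402645] [3.12500834 0.01324649 1.79072006] [-0.26755136  0.54565602  1.54673769 -0.00459329  1.02834649 -0.48525474] 0.02759771585292581 [-1.97137583 -0.38891324  7.17490114]
[ 0.57477097 -0.07965404  0.10402645] [3.12500834 0.01324649 1.79072006] [-0.26755136  0.54565602  1.54673769 -0.00459329  1.02834649 -0.48525474] 0.02759771585292581 [-1.97137583 -0.38891324  7.17490114]
[ 0.57477097 -0.07965404  0.10402645] [3.12500834 0.01324649 1.79072006] [-0.26755136  0.54565602  1.54673769 -0.00459329  1.02834649 -0.48525474] 0.02759771585292581 [-1.97137583 -0.38891324  7.17490114]
```

```bash
python3 -m creep '[0.2,0.004,-0.0195,-0.0005,0, 0.2,0.004,-0.0195,-0.0005,0, 0.2,0.004,-0.0195,-0.0005,0]' 25
```

```text
time: 4.08
tool_pos: [0.5839, -0.1273, 0.1001]
tool_rot: [3.129, -0.006, 1.794]
contact_force: [-0.2, 0.1, 1.0]
opening: 0.0187
```

Run:
```python
from h import *
o=shot("c"); s=telemetry.observe(); print(s["tool_pos"],s["tool_rot"],s["opening"])
c=o["top"]["image"][:,:,::-1]; q=o["scene"]["image"][:,:,::-1]
a=cv2.resize(c[120:240,260:400],None,fx=3.2,fy=3.2); b=cv2.resize(q[140:280,240:380],None,fx=2.74,fy=2.74)
cv2.imwrite("pics/c1.png",np.hstack([a[:384],b[:384,:350]]))
```

```text
[ 0.58420096 -0.12931624  0.10011001] [ 3.12854642 -0.00502669  1.79071176] 0.018240409006319097
```

View pics/c1.png

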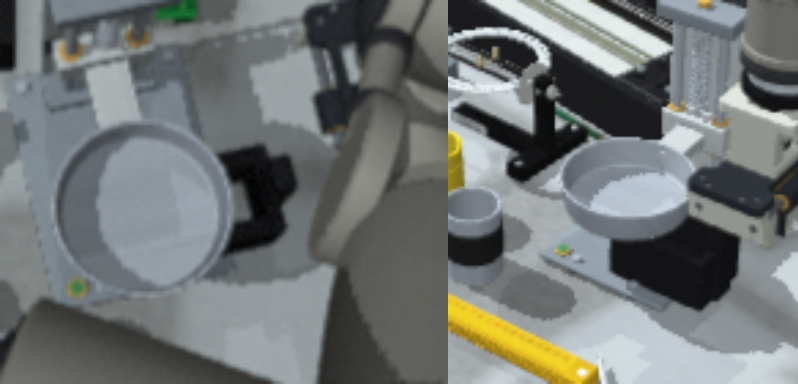

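The jaws slipped off the bar: they were off-centre and the closing target was too wide. The block has hardly moved. I'll re-measure the bar in this view and re-grip.

Run:
```python
from h import *
T=load("c","top");c=T["image"][:,:,::-1]
cv2.imwrite("pics/c2.png",cv2.resize(c[150:220,300:370],None,fx=8,fy=8,interpolation=cv2.INTER_CUBIC))
w=np.radians(12.7);ex=np.array([np.cos(w),np.sin(w)]);ey=np.array([-ex[1],ex[0]]);pan=np.array([.5485,.027])
for a,b in((14,-97),(14,-113),(-14,-113),(-14,-97)):
    X=[*(pan+ex*a/1e3+ey*b/1e3),.12]; print(((proj(T,X)-[300,150]+.4)*8).round())
```

```text
[349. 159.]
[402. 148.]
[425. 238.]
[372. 249.]
```

View pics/c2.png

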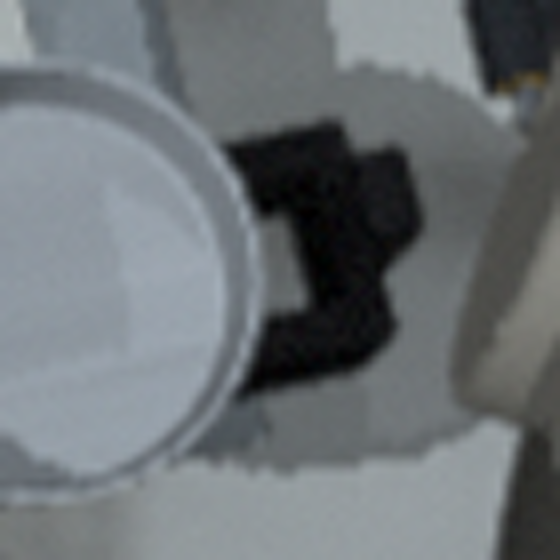

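```bash
python3 -m creep '[1,0,0,0.003,0, 1,0,0,0,0, 1,0,0,0,0, 1,-0.004,0.02,0,0, 1,-0.005,0.02,0,0, 1,-0.003,0.012,0,0, 1,0,0,0,0]' 45
```

```text
time: 5.05
tool_pos: [0.5704, -0.072, 0.1034]
tool_rot: [3.129, -0.005, 1.792]
contact_force: [-0.6, -0.3, 0.2]
opening: 0.0837
```

```bash
python3 -m creep '[0,0,-0.002,-0.001,0, 0,0,-0.001,-0.001,0, 0,0,0,0,0, 0,0,0,0,0, 0,0,0,0,0, 0,0,0,0,0]' 45
```

```text
time: 5.8
tool_pos: [0.5709, -0.0767, 0.1012]
tool_rot: [3.129, -0.005, 1.79]
contact_force: [-0.0, -0.6, -0.1]
opening: 0.0333
```

```bash
python3 -m creep '[0,0,0.001,0,0, 0,0,0,0,0, 0,0,0,0,0]' 45; python3 -m creep '[0,0.002,-0.01,0,0, 0,0.002,-0.01,0,0]'
```

```text
time: 6.18
tool_pos: [0.571, -0.0758, 0.1013]
tool_rot: [3.128, -0.004, 1.79]
contact_force: [0.2, -1.0, 0.1]
opening: 0.0277
time: 6.42
tool_pos: [0.5748, -0.0961, 0.1011]
tool_rot: [3.129, -0.005, 1.791]
contact_force: [-0.4, 0.0, -0.8]
opening: 0.0275
```

```bash
python3 -m creep '[0,0.0045,-0.02,0,0, 0,0.0045,-0.02,0,0, 0,0.0045,-0.02,0,0, 0,0.0045,-0.02,0,0, 0,0.003,-0.012,0,0, 0,0,0,0,0]'
```

```text
time: 7.18
tool_pos: [0.597, -0.1979, 0.1003]
tool_rot: [3.13, -0.005, 1.788]
contact_force: [-0.3, 0.4, -0.8]
opening: 0.0279
```

```bash
python3 -m creep '[0,0,0,-0.006,0, 0,0,0,-0.005,0, 0,0,0,-0.0015,0]'
python3 - <<'E'
from h import *
o=shot("d"); q=o["scene"]["image"][:,:,::-1]
cv2.imwrite("pics/d1.png",cv2.resize(q[140:310,220:400],None,fx=3.4,fy=3.4))
E
```

```text
time: 7.55
tool_pos: [0.5972, -0.1971, 0.0892]
tool_rot: [3.129, -0.003, 1.79]
contact_force: [-6.2, -2.0, 16.7]
opening: 0.0277
```

View pics/d1.png

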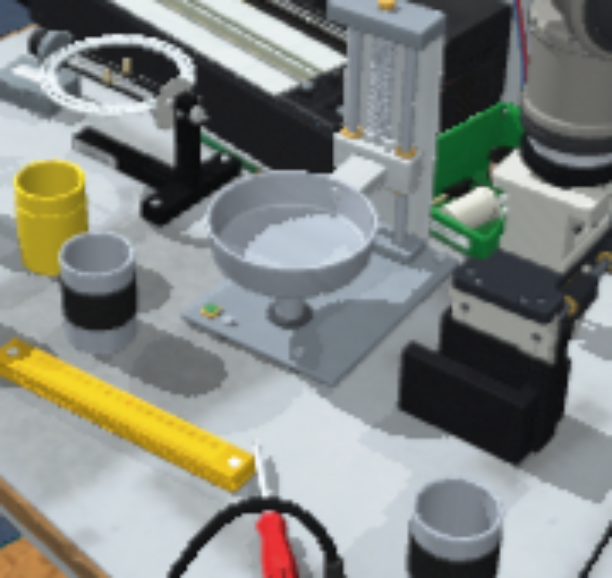

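```bash
python3 -m creep '[0.6,0,0,0,0, 0.6,0,0,0.001,0, 0.8,0,0,0.04,0, 1,0,0,0.05,0, 1,-0.025,0.045,0.03,-0.15, 1,-0.025,0.048,0,-0.15, 1,-0.025,0.048,0,-0.15, 1,-0.025,0.048,0,-0.15, 1,-0.025,0.048,0,-0.15, 1,-0.025,0.048,0,-0.15, 1,-0.02,0.03,0,-0.15]'
python3 - <<'E'
from h import *
o=shot("e"); q=o["scene"]["image"][:,:,::-1]
cv2.imwrite("pics/e1.png",np.hstack([cv2.resize(q[140:310,220:400],None,fx=2.2,fy=2.2),cv2.resize(o["top"]["image"][140:310,220:400,::-1],None,fx=2.2,fy=2.2)]))
E
```

```text
time: 9.02
tool_pos: [0.4215, 0.1288, 0.2121]
tool_rot: [3.126, -0.009, 0.706]
contact_force: [0.8, 0.4, 0.5]
opening: 0.0921
```

View pics/e1.png

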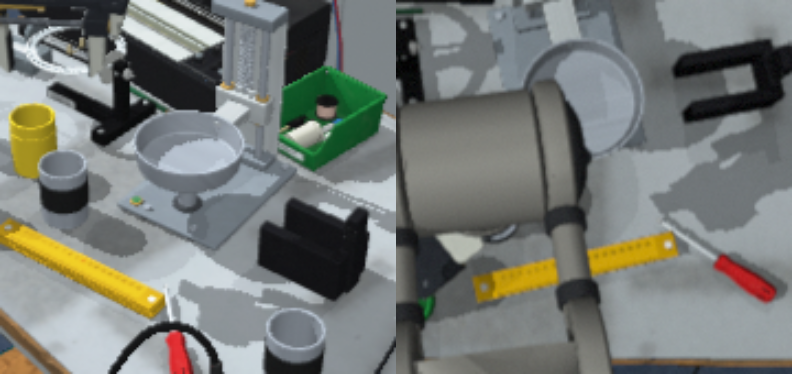

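```bash
python3 -m creep '[1,0.006,-0.004,-0.02,-0.17, 1,0,0,-0.03,-0.17, 1,0,0,-0.03,-0.14, 1,0,0,-0.02,0, 1,0,0,0,0]'
```

```text
time: 9.75
tool_pos: [0.429, 0.1244, 0.11]
tool_rot: [3.124, -0.013, 0.226]
contact_force: [0.3, 0.5, 0.1]
opening: 0.0919
```

```bash
python3 -m creep '[1,-0.001,0,-0.03,0, 1,0,0,-0.026,0, 1,0,0,0,0]' 8; python3 -m creep '[0,0,0,0,0, 0,0,0,0,0, 0,0,0,0,0, 0,0,0,0,0, 0,0,0,0,0]' 8
```

```text
time: 10.12
tool_pos: [0.4313, 0.1238, 0.0555]
tool_rot: [3.124, -0.018, 0.229]
contact_force: [0.6, 0.4, 0.0]
opening: 0.0917
time: 10.75
tool_pos: [0.4339, 0.1242, 0.0593]
tool_rot: [3.123, -0.025, 0.23]
contact_force: [-0.5, 0.9, -2.2]
opening: 0.0589
```

```bash
python3 -m creep '[0,-0.003,0,0.03,0, 0,-0.002,0,0.04,0, 0,0,-0.02,0.03,0, 0,0,-0.04,0,0, 0,0,-0.04,0,0, 0,0,-0.022,0,0]'
python3 - <<'E'
from h import *
s=telemetry.observe();print(s["tool_pos"],s["tool_rot"],s["opening"])
o=shot("f"); q=o["scene"]["image"][:,:,::-1]
cv2.imwrite("pics/f1.png",np.hstack([cv2.resize(q[110:270,200:370],None,fx=2.3,fy=2.3),cv2.resize(o["top"]["image"][130:290,220:390,::-1],None,fx=2.3,fy=2.3)]))
E
```

```text
time: 11.5
tool_pos: [0.4262, -0.0005, 0.161]
tool_rot: [3.122, -0.02, 0.235]
contact_force: [-0.1, 0.1, -2.6]
opening: 0.0586
[ 0.42623158 -0.00049301  0.16097692] [ 3.12214317 -0.02023517  0.23456517] 0.05859911629972378
```

View pics/f1.png

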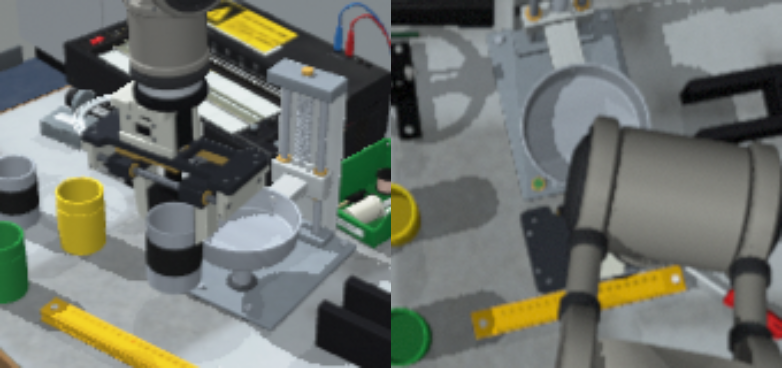

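Run:
```python
from h import *
S=load("f","scene")
for z in (.17,.18,.19,.2): print(z,proj(S,[.4262,-.0005,z]))
cv2.imwrite("pics/f2.png",cv2.resize(S["image"][180:250,250:310,::-1],None,fx=8,fy=8,interpolation=cv2.INTER_CUBIC))
```

```text
0.17 [276.35616911 207.19813499]
0.18 [276.30012257 203.87353846]
0.19 [276.24355881 200.51826066]
0.2 [276.18647063 197.13187491]
```

View pics/f2.png

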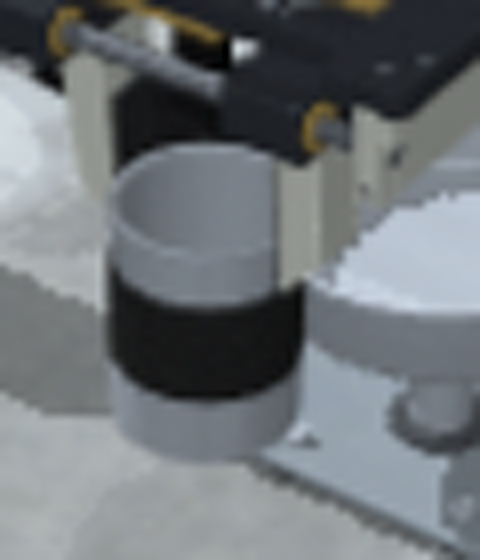

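The beaker's mouth is only about 22 mm above the grip: it slid down about 8 mm. I'll set it on the table here, slide the grip down, and grip harder.

```bash
python3 -m creep '[0,0,0,-0.04,0, 0,0,0,-0.04,0, 0,0,0,-0.014,0, 0.72,0,0,0,0, 0.72,0,0,-0.006,0, 0.72,0,0,-0.005,0, 0,0,0,-0.001,0, 0,0,0,-0.001,0]' 15
```

```text
time: 12.6
tool_pos: [0.4321, 0.0025, 0.0542]
tool_rot: [3.119, -0.035, 0.232]
contact_force: [-3.0, 1.6, 16.6]
opening: 0.0583
```

```bash
python3 -m creep '[0,0,0,0,0, 0,-0.002,0,0.03,0, 0,-0.004,0,0.04,0, 0,-0.003,0,0.033,0, 0,0,0,0,0]' 15
python3 - <<'E'
from h import *
s=telemetry.observe();X=s["tool_pos"]; print(X,s["tool_rot"],s["opening"])
S=read_camera("scene")
for z in (.17,.18,.19,.2): print(z,proj(S,[X[0],X[1],z]))
u,v=map(int,proj(S,[X[0],X[1],.16])); print(u,v)
cv2.imwrite("pics/g2.png",cv2.resize(S["image"][v-35:v+35,u-30:u+30,::-1],None,fx=8,fy=8,interpolation=cv2.INTER_CUBIC))
E
```

```text
time: 13.22
tool_pos: [0.4207, 0.0025, 0.159]
tool_rot: [3.121, -0.03, 0.231]
contact_force: [1.0, -0.3, -1.9]
opening: 0.0584
[0.42069356 0.00252425 0.15896593] [ 3.12077347 -0.03046239  0.2311123 ] 0.058403777572780875
0.17 [273.84620515 207.51800631]
0.18 [273.7785795  204.19238959]
0.19 [273.7103293  200.83605909]
0.2 [273.64144585 197.44858734]
273 210
```

View pics/g2.png

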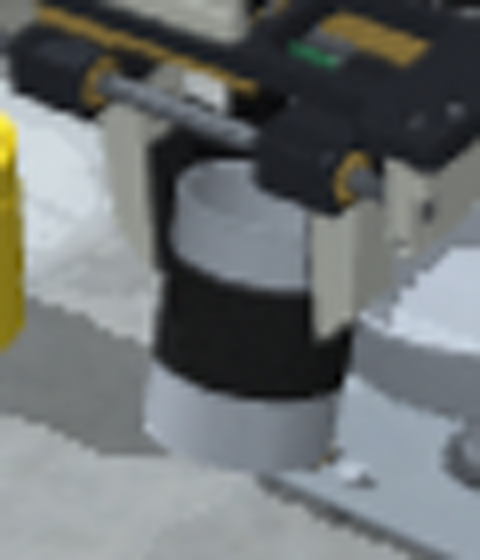

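The grip is now on the sleeve and the beaker leans about 13° toward the pan, which is the wanted direction. Next I push it against the rim, turning it about the jaws.

```bash
cat > dh.py <<'E'
from h import *
def dh():
    s=telemetry.observe();X=s["tool_pos"];w=np.radians(12.7);e=np.array([np.cos(w),np.sin(w)]);r=X[:2]-[.5485,.027]
    print("t",round(s["time"],2),"d %.1f lat %.1f h %.1f"%(1e3*(r@e)+68,1e3*(r[1]*e[0]-r[0]*e[1]),1e3*(X[2]-.006-.109)),"F",s["contact_force"].round(1),"rot",s["tool_rot"].round(3),"op",round(s["opening"],4))
def look(tag,full=False):
    a=read_camera("scene");b=read_camera("top")
    cv2.imwrite(f"pics/{tag}.png",np.hstack([cv2.resize(a["image"][120:260,220:370,::-1],None,fx=2.6,fy=2.6),cv2.resize(b["image"][120:260,230:380,::-1],None,fx=2.6,fy=2.6)]))
E
python3 -m creep '[0,0.02,0.003,0,0, 0,0.02,0.003,0,0, 0,0.01,0.002,0.002,0, 0,0.01,0.002,0.001,0]' 12; python3 -c "
from dh import *
dh();look('h1');dh()"
```

```text
time: 13.78
tool_pos: [0.4761, 0.013, 0.1541]
tool_rot: [3.126, -0.013, 0.23]
contact_force: [-2.4, -2.0, -1.7]
opening: 0.0587
t 13.78 d -5.8 lat 2.2 h 39.1 F [-2.4 -2.  -1.7] rot [ 3.126 -0.013  0.23 ] op 0.0587
t 13.88 d -4.8 lat 2.1 h 39.6 F [-0.9 -1.1 -1.9] rot [ 3.126 -0.016  0.23 ] op 0.058
```

View pics/h1.png

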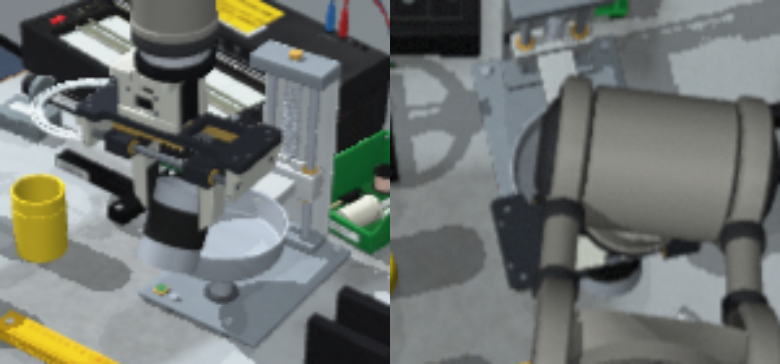

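```bash
python3 -m creep '[0,0.004,0.001,0.006,0, 0,0.006,0.001,0.003,0, 0,0.008,0.0015,0,0, 0,0.008,0.0015,-0.002,0]'; python3 -c "
from dh import *
dh();look('h2')"
```

```text
time: 14.38
tool_pos: [0.5027, 0.0186, 0.162]
tool_rot: [3.127, -0.014, 0.23]
contact_force: [0.0, 0.8, -3.1]
opening: 0.0585
t 14.38 d 21.4 lat 1.9 h 47.0 F [ 0.   0.8 -3.1] rot [ 3.127 -0.014  0.23 ] op 0.0585
```

View pics/h2.png

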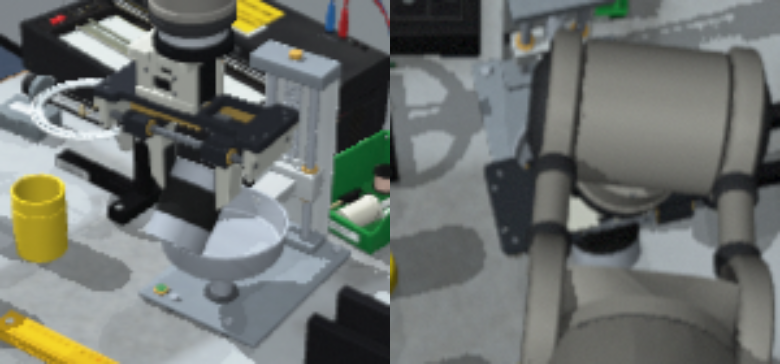

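```bash
python3 -m creep '[0,0.001,0,-0.006,0, 0,0.003,0,-0.005,0, 0,0.005,0.001,-0.004,0]'; python3 -c "
from dh import *
dh();look('h3')"
```

```text
time: 14.85
tool_pos: [0.5143, 0.0196, 0.1465]
tool_rot: [3.126, -0.019, 0.23]
contact_force: [-0.1, -0.9, -1.9]
opening: 0.0583
t 14.85 d 33.0 lat 0.3 h 31.5 F [-0.1 -0.9 -1.9] rot [ 3.126 -0.019  0.23 ] op 0.0583
```

View pics/h3.png

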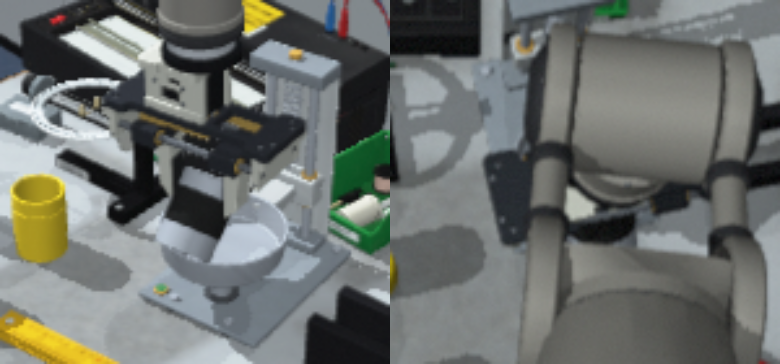

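```bash
python3 -m creep '[0,0.003,0.0005,-0.004,0, 0,0.003,0.0005,-0.005,0, 0,0.002,0.0005,-0.005,0]' 5; python3 -c "
from dh import *
dh();look('h4')"
```

```text
time: 15.32
tool_pos: [0.5233, 0.0213, 0.1319]
tool_rot: [3.126, -0.02, 0.23]
contact_force: [0.0, 1.2, -1.5]
opening: 0.0586
t 15.32 d 42.2 lat -0.0 h 16.9 F [ 0.   1.2 -1.5] rot [ 3.126 -0.02   0.23 ] op 0.0586
```

View pics/h4.png

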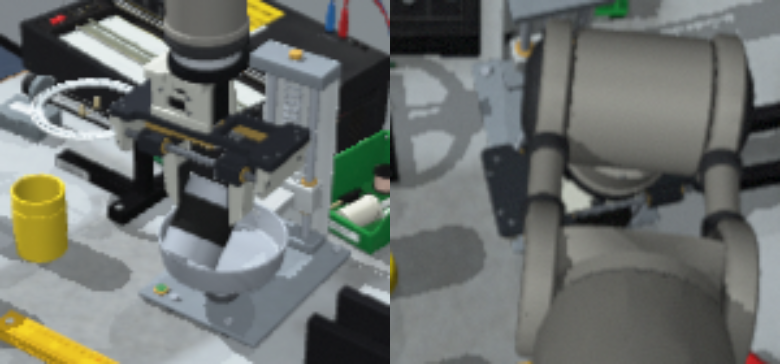

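```bash
python3 -c "
from dh import *
a=read_camera('scene')
cv2.imwrite('pics/h5.png',cv2.resize(a['image'][165:245,270:350,::-1],None,fx=7,fy=7,interpolation=cv2.INTER_CUBIC))
dh()
for z in (.109,.099,.089,.079):
  w=np.radians(12.7);e=np.array([np.cos(w),np.sin(w)])
  print(z,((proj(a,[*(np.array([.5485,.027])-e*.065),z])-[270,165])*7).round(),((proj(a,[*(np.array([.5485,.027])+e*.110),z])-[270,165])*7).round())
"
```

```text
t 15.47 d 42.1 lat 0.0 h 17.0 F [ 0.8  0.2 -1.6] rot [ 3.126 -0.019  0.23 ] op 0.0583
0.109 [145. 352.] [400. 144.]
0.099 [145. 374.] [399. 164.]
0.089 [145. 395.] [398. 185.]
0.079 [145. 417.] [397. 205.]
```

View pics/h5.png

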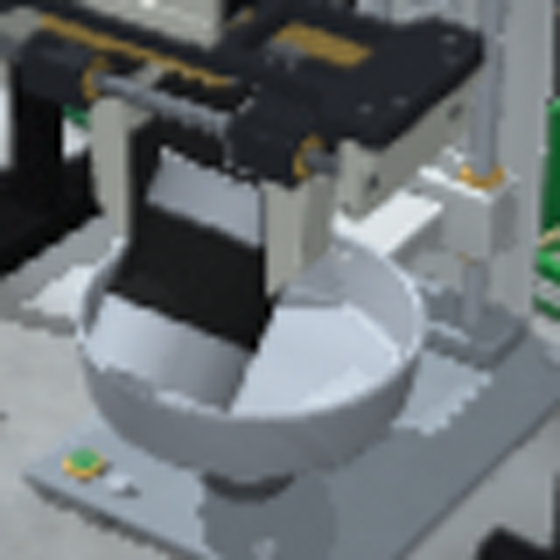

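The bottom slipped over the rim into the pan, tilted about 45°. Its balls are still inside. I'll lift out, back off, and come in deeper so the rim catches the wall well above the bottom.

```bash
python3 -m creep '[0,0,0,0,0, 0,0,0,0.02,0, 0,0,0,0.025,0, 0,-0.02,-0.004,0.005,0, 0,-0.04,-0.009,0,0, 0,-0.035,-0.008,0,0]' 12; python3 -c "
from dh import *
dh()
a=read_camera('scene');cv2.imwrite('pics/h6.png',cv2.resize(a['image'][160:250,240:350,::-1],None,fx=7,fy=6.5,interpolation=cv2.INTER_CUBIC))
"
```

```text
time: 16.23
tool_pos: [0.4263, -0.0001, 0.183]
tool_rot: [3.126, -0.019, 0.231]
contact_force: [-0.3, 0.3, -2.8]
opening: 0.0582
t 16.23 d -57.1 lat 0.4 h 68.0 F [-0.3  0.3 -2.8] rot [ 3.126 -0.019  0.231] op 0.0582
```

View pics/h6.png

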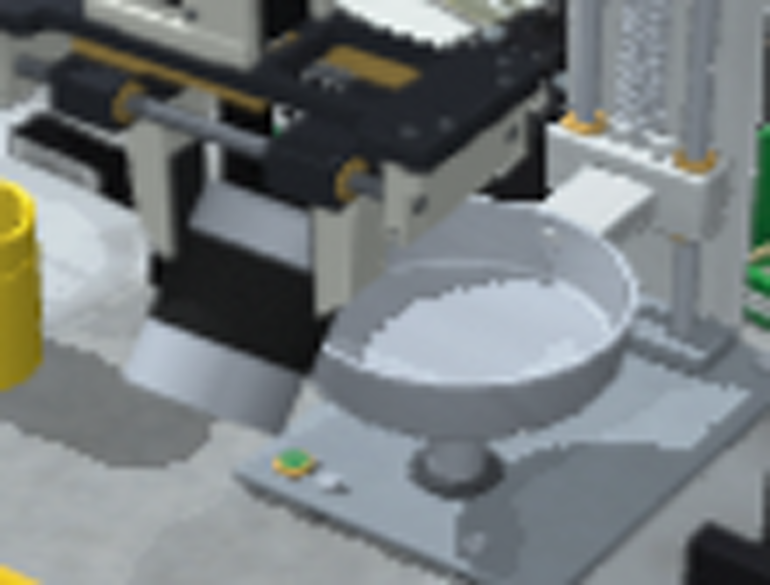

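```bash
python3 -m creep '[0,0,0,-0.015,0, 0,0.02,0.004,-0.012,0, 0,0.022,0.005,0,0, 0,0.01,0.002,0,0, 0,0.007,0.0015,0,0]'; python3 -c "
from dh import *
dh()
a=read_camera('scene');cv2.imwrite('pics/h7.png',cv2.resize(a['image'][160:250,240:350,::-1],None,fx=7,fy=6.5,interpolation=cv2.INTER_CUBIC))
"
```

```text
time: 16.9
tool_pos: [0.4803, 0.0122, 0.1558]
tool_rot: [3.126, -0.014, 0.23]
contact_force: [-0.7, -0.6, -1.5]
opening: 0.0582
t 16.9 d -1.8 lat 0.6 h 40.8 F [-0.7 -0.6 -1.5] rot [ 3.126 -0.014  0.23 ] op 0.0582
```

View pics/h7.png

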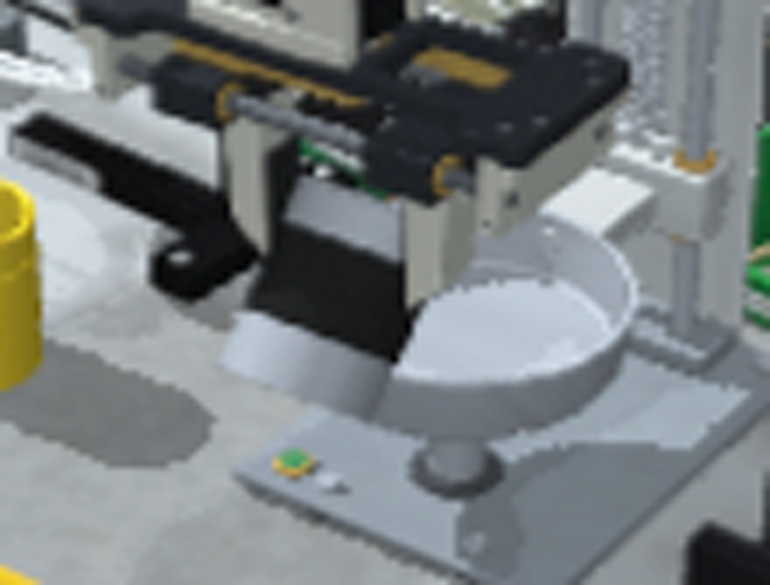

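```bash
python3 -m creep '[0,0.006,0.0013,-0.001,0, 0,0.006,0.0013,-0.002,0, 0,0.006,0.0013,-0.002,0]'; python3 -c "
from dh import *
dh()
a=read_camera('scene');cv2.imwrite('pics/h8.png',cv2.resize(a['image'][160:250,240:350,::-1],None,fx=7,fy=6.5,interpolation=cv2.INTER_CUBIC))
"
```

```text
time: 17.32
tool_pos: [0.4976, 0.0161, 0.1504]
tool_rot: [3.126, -0.011, 0.23]
contact_force: [-2.5, -0.9, -1.4]
opening: 0.0585
t 17.32 d 16.0 lat 0.6 h 35.4 F [-2.5 -0.9 -1.4] rot [ 3.126 -0.011  0.23 ] op 0.0585
```

View pics/h8.png

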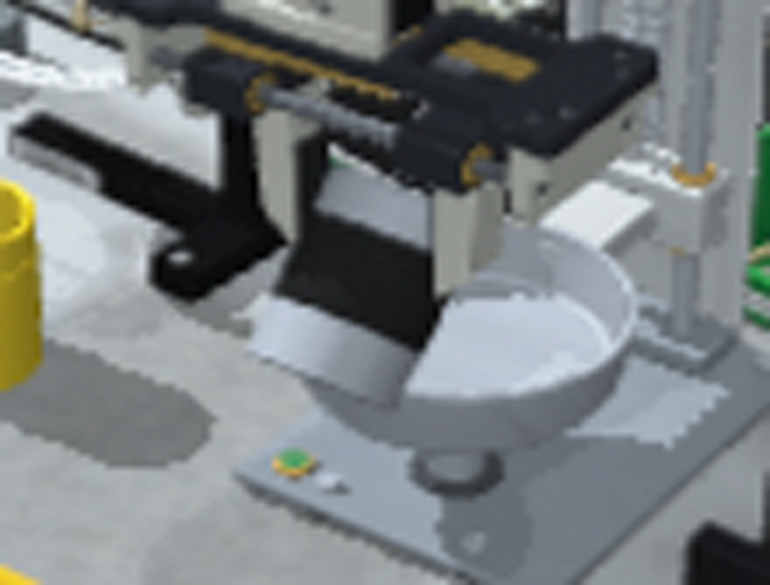

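```bash
python3 -m creep '[0,-0.003,-0.0005,-0.008,0, 0,-0.001,0,-0.01,0, 0,-0.001,0,-0.01,0]'; python3 -c "
from dh import *
dh()
a=read_camera('scene');cv2.imwrite('pics/h9.png',cv2.resize(a['image'][160:250,240:350,::-1],None,fx=7,fy=6.5,interpolation=cv2.INTER_CUBIC))
"
```

```text
time: 17.75
tool_pos: [0.4948, 0.0156, 0.1217]
tool_rot: [3.125, -0.016, 0.23]
contact_force: [-2.2, 0.1, 7.1]
opening: 0.058
t 17.75 d 13.1 lat 0.7 h 6.7 F [-2.2  0.1  7.1] rot [ 3.125 -0.016  0.23 ] op 0.058
```

View pics/h9.png

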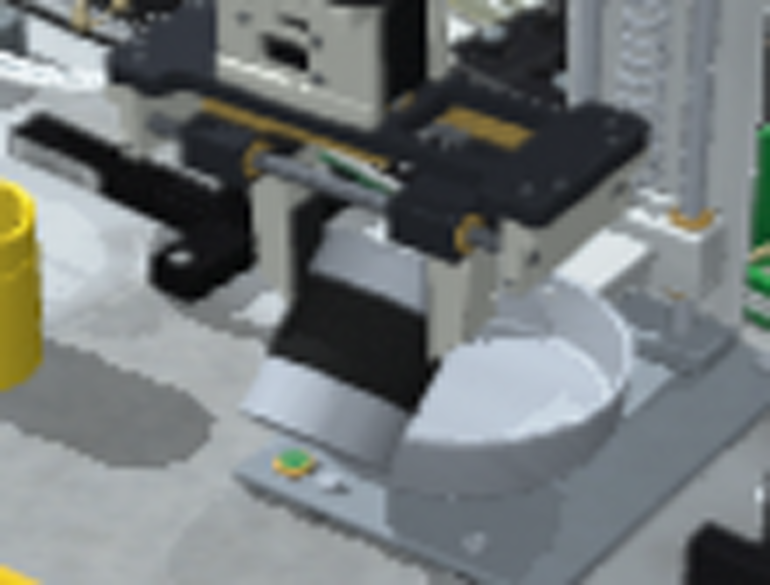

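```bash
python3 -m creep '[0,0.006,0.0013,-0.001,0, 0,0.005,0.001,-0.002,0, 0,0.004,0.001,-0.003,0]'; python3 -c "
from dh import *
dh()
a=read_camera('scene');cv2.imwrite('pics/h10.png',cv2.resize(a['image'][160:250,240:350,::-1],None,fx=7,fy=6.5,interpolation=cv2.INTER_CUBIC))
"
```

```text
time: 18.18
tool_pos: [0.5087, 0.0189, 0.1139]
tool_rot: [3.126, -0.011, 0.23]
contact_force: [-1.7, -0.2, 3.6]
opening: 0.0588
t 18.18 d 27.4 lat 0.8 h -1.1 F [-1.7 -0.2  3.6] rot [ 3.126 -0.011  0.23 ] op 0.0588
```

View pics/h10.png

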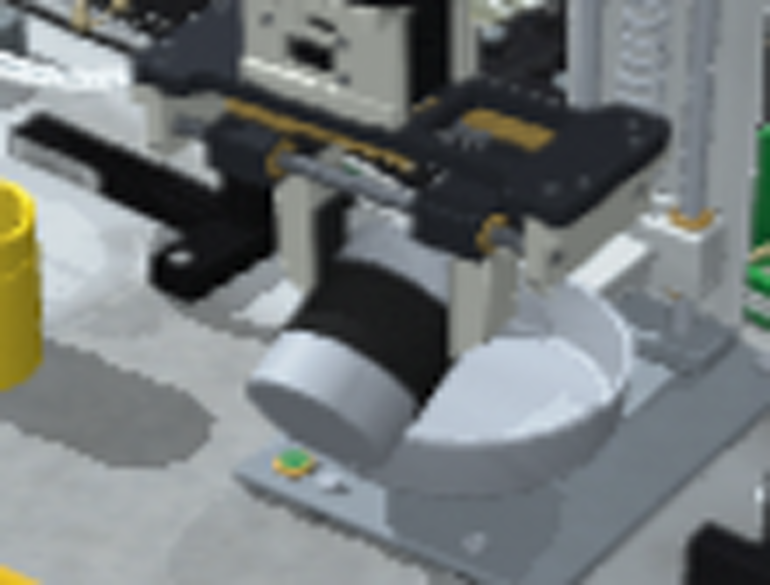

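```bash
python3 -m creep '[0,0.004,0.001,-0.004,0, 0,0.003,0.0005,-0.004,0, 0,0.002,0.0005,-0.004,0]'; python3 -c "
from dh import *
dh()
a=read_camera('scene');cv2.imwrite('pics/h11.png',cv2.resize(a['image'][160:250,240:350,::-1],None,fx=7,fy=6.5,interpolation=cv2.INTER_CUBIC))
"
```

```text
time: 18.6
tool_pos: [0.5221, 0.0216, 0.103]
tool_rot: [3.125, -0.02, 0.229]
contact_force: [0.7, 1.1, 6.2]
opening: 0.0581
t 18.6 d 41.0 lat 0.5 h -12.0 F [0.7 1.1 6.2] rot [ 3.125 -0.02   0.229] op 0.0581
```

View pics/h11.png

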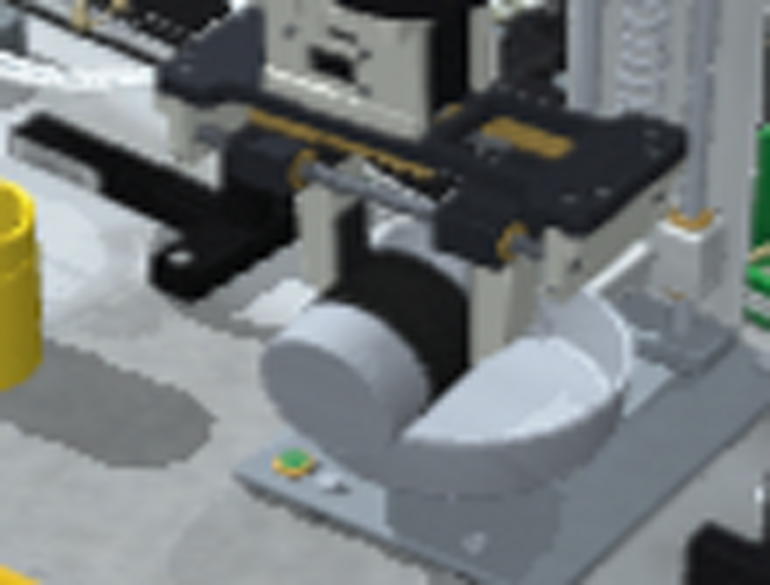

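```bash
python3 -m creep '[0,0.001,0,-0.003,0, 0,0,0,-0.003,0, 0,-0.0005,0,0,0]'; python3 -c "
from dh import *
dh()
a=read_camera('scene');cv2.imwrite('pics/h12.png',cv2.resize(a['image'][160:250,240:350,::-1],None,fx=7,fy=6.5,interpolation=cv2.INTER_CUBIC))
"
```

```text
time: 19.02
tool_pos: [0.5262, 0.0224, 0.0976]
tool_rot: [3.124, -0.028, 0.229]
contact_force: [-0.1, 0.6, 2.6]
opening: 0.0584
t 19.02 d 45.3 lat 0.4 h -17.4 F [-0.1  0.6  2.6] rot [ 3.124 -0.028  0.229] op 0.0584
```

View pics/h12.png

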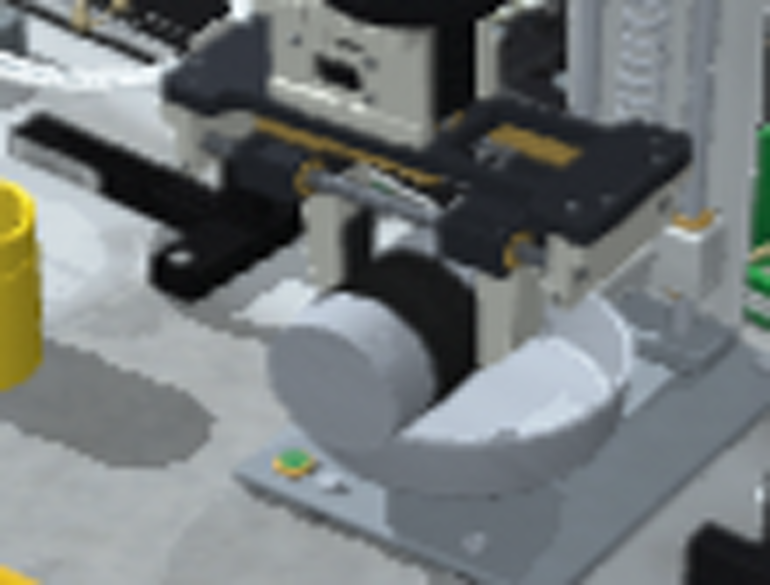

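```bash
python3 -m creep '[0,-0.0005,0,-0.001,0, 0,-0.0005,0,0,0, 0,0,0,0.004,0, 0,0,0,0.004,0, 0,0,0,0.005,0, 0,0,0,0.006,0]'; python3 -c "
from dh import *
dh()
a=read_camera('scene');cv2.imwrite('pics/h13.png',cv2.resize(a['image'][160:250,240:350,::-1],None,fx=7,fy=6.5,interpolation=cv2.INTER_CUBIC))
"
```

```text
time: 19.82
tool_pos: [0.5239, 0.0222, 0.1154]
tool_rot: [3.125, -0.024, 0.229]
contact_force: [1.1, 0.1, -1.7]
opening: 0.0585
t 19.82 d 43.0 lat 0.7 h 0.4 F [ 1.1  0.1 -1.7] rot [ 3.125 -0.024  0.229] op 0.0585
```

View pics/h13.png

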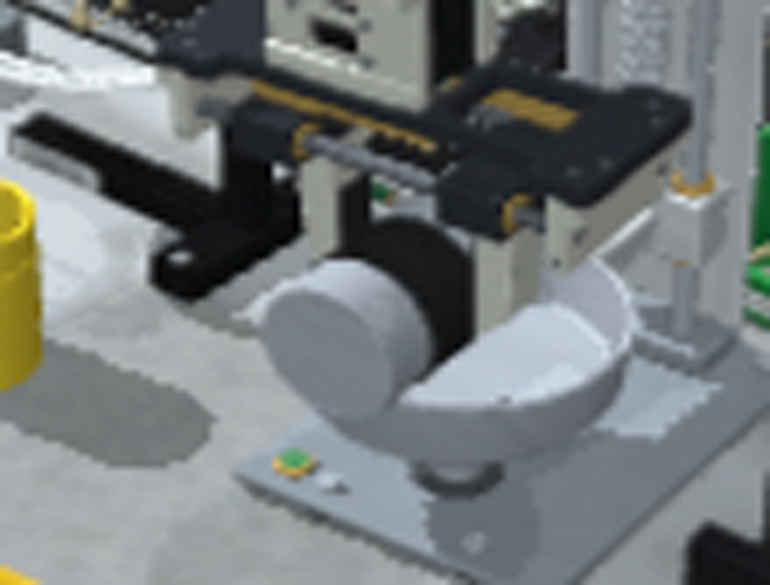

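```bash
python3 -m creep '[0,0,0,0.008,0, 0,0,0,0.012,0, 0,0,0,0.02,0, 0,-0.01,-0.002,0.02,0]'; python3 -c "
from dh import *
dh()
a=read_camera('scene');cv2.imwrite('pics/h14.png',cv2.resize(a['image'][140:240,240:350,::-1],None,fx=7,fy=5.9,interpolation=cv2.INTER_CUBIC))
"
```

```text
time: 20.38
tool_pos: [0.5129, 0.0202, 0.178]
tool_rot: [3.125, -0.022, 0.229]
contact_force: [-0.6, -0.2, -1.3]
opening: 0.0582
t 20.38 d 31.8 lat 1.2 h 63.0 F [-0.6 -0.2 -1.3] rot [ 3.125 -0.022  0.229] op 0.0582
```

View pics/h14.png

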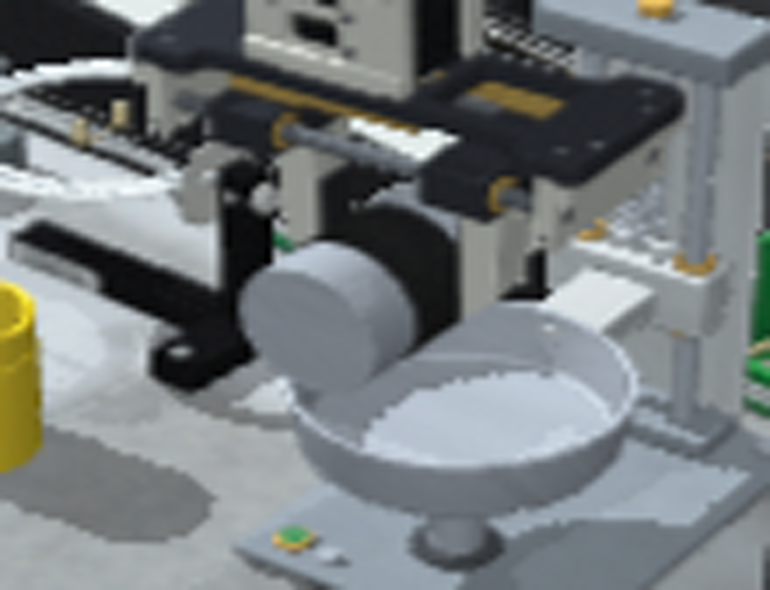

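```bash
python3 -c "
from dh import *
o=shot('i')
cv2.imwrite('pics/i1.png',cv2.resize(o['scene']['image'][100:340,130:420,::-1],None,fx=2.5,fy=2.5))
cv2.imwrite('pics/i2.png',cv2.resize(o['top']['image'][80:320,100:400,::-1],None,fx=2.5,fy=2.5))
"
```

```text
(no output)
```

View pics/i1.png

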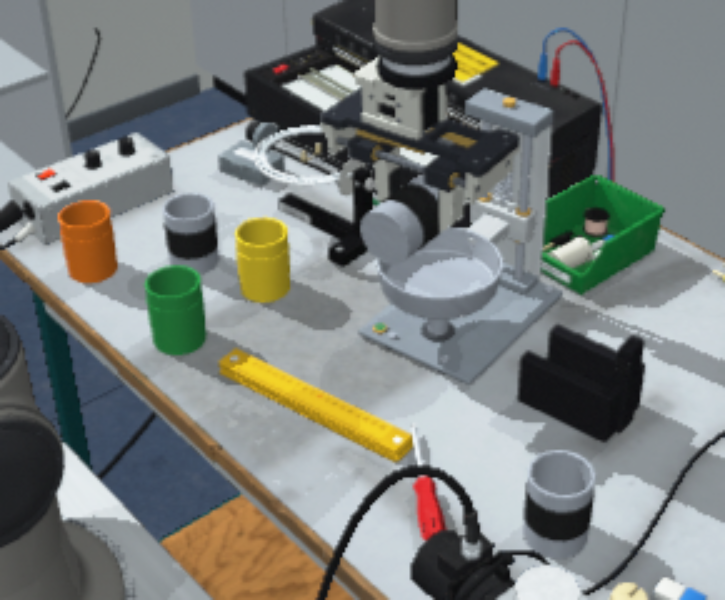

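View pics/i2.png

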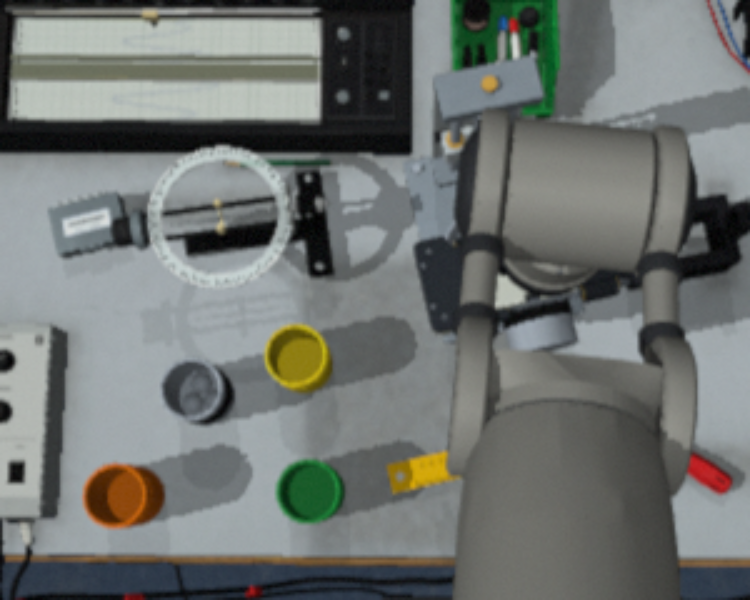

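```bash
python3 -c "
from dh import *
S=load('i','scene')
cv2.imwrite('pics/i3.png',cv2.resize(S['image'][160:220,260:330,::-1],None,fx=10,fy=10,interpolation=cv2.INTER_CUBIC))
w=np.radians(12.7);e=np.array([np.cos(w),np.sin(w),0])
P=np.array([.5129,.0202,.172]);P[:2]-=0
for th in (70,80,90,100,110):
  t=np.radians(th);a=e*np.sin(t)+[0,0,np.cos(t)]
  n=e*np.cos(t)-np.array([0,0,np.sin(t)]);y=np.cross([0,0,1],e)
  g=44
  B=P-a*.044
  print(th,*[((proj(S,q)-[260,160]+.45)*10).round() for q in (B,B+n*.03,B-n*.03,B+y*.03,B-y*.03,P-a*.023+n*.03,P-a*.023-n*.03)])
"
```

```text
70 [279. 428.] [303. 499.] [255. 354.] [185. 388.] [376. 469.] [348. 441.] [302. 295.]
80 [275. 408.] [287. 493.] [262. 320.] [180. 368.] [372. 448.] [334. 444.] [311. 270.]
90 [273. 384.] [273. 481.] [273. 284.] [178. 344.] [371. 424.] [322. 442.] [323. 247.]
100 [275. 358.] [263. 463.] [287. 249.] [179. 318.] [372. 398.] [311. 437.] [336. 225.]
110 [279. 329.] [255. 441.] [304. 216.] [183. 290.] [377. 369.] [301. 428.] [350. 206.]
```

View pics/i3.png

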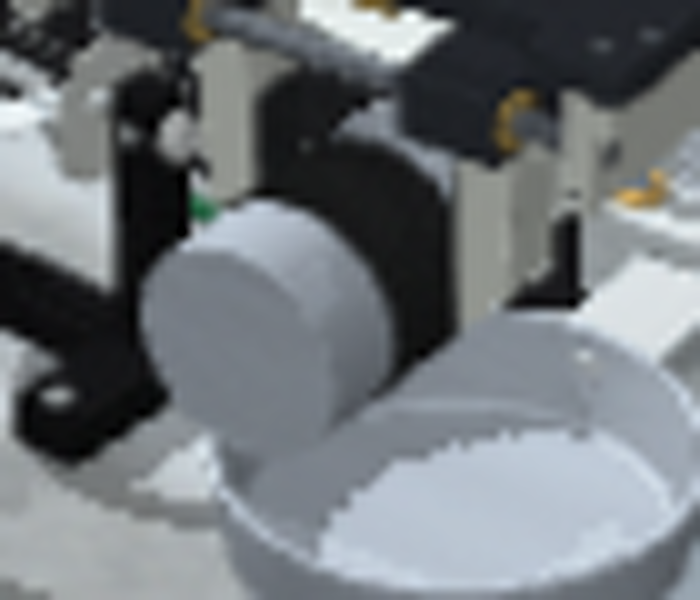

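No balls are visible outside the beaker and the pan is back up, so they are still inside. The beaker slid up against the palm, which limits it to about 80°. New plan: lower it so the bottom rests on the front rim and the mouth hangs into the pan. Then I open the jaws a little so it settles mouth-down between the fingers, let it empty, and re-grip.

```bash
python3 -m creep '[0,0.001,0,-0.016,0, 0,0.001,0,-0.016,0, 0,0.0005,0,-0.014,0, 0,0.0,0,-0.008,0, 0,0,0,-0.008,0, 0,0,0,-0.007,0]'; python3 -c "
from dh import *
dh()
a=read_camera('scene');cv2.imwrite('pics/j1.png',cv2.resize(a['image'][140:240,240:350,::-1],None,fx=7,fy=5.9,interpolation=cv2.INTER_CUBIC))
"
```

```text
time: 21.28
tool_pos: [0.5159, 0.0204, 0.1049]
tool_rot: [3.125, -0.023, 0.229]
contact_force: [-0.2, 0.3, -0.5]
opening: 0.0585
t 21.27 d 34.8 lat 0.7 h -10.1 F [-0.2  0.3 -0.5] rot [ 3.125 -0.023  0.229] op 0.0585
```

View pics/j1.png

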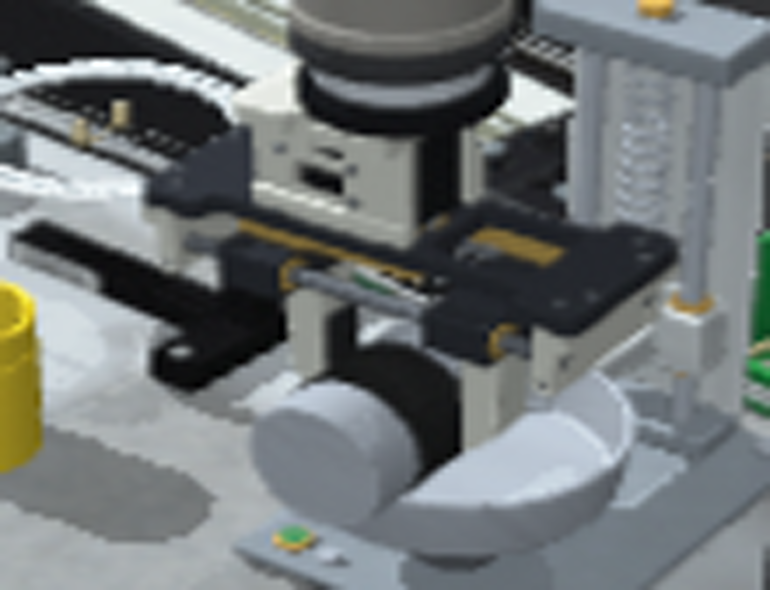

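```bash
python3 -m creep '[0,0,0,-0.005,0, 0,0.001,0,-0.004,0, 0.74,0,0,-0.001,0, 0.74,0,0,0,0, 0.74,0,0,0,0]'; python3 -c "
from dh import *
dh()
a=read_camera('scene');cv2.imwrite('pics/j2.png',cv2.resize(a['image'][140:240,240:350,::-1],None,fx=7,fy=5.9,interpolation=cv2.INTER_CUBIC))
"
```

```text
time: 21.95
tool_pos: [0.5178, 0.0204, 0.0948]
tool_rot: [3.125, -0.025, 0.229]
contact_force: [0.2, -0.3, 0.7]
opening: 0.0678
t 21.95 d 36.6 lat 0.3 h -20.2 F [ 0.2 -0.3  0.7] rot [ 3.125 -0.025  0.229] op 0.0678
```

View pics/j2.png

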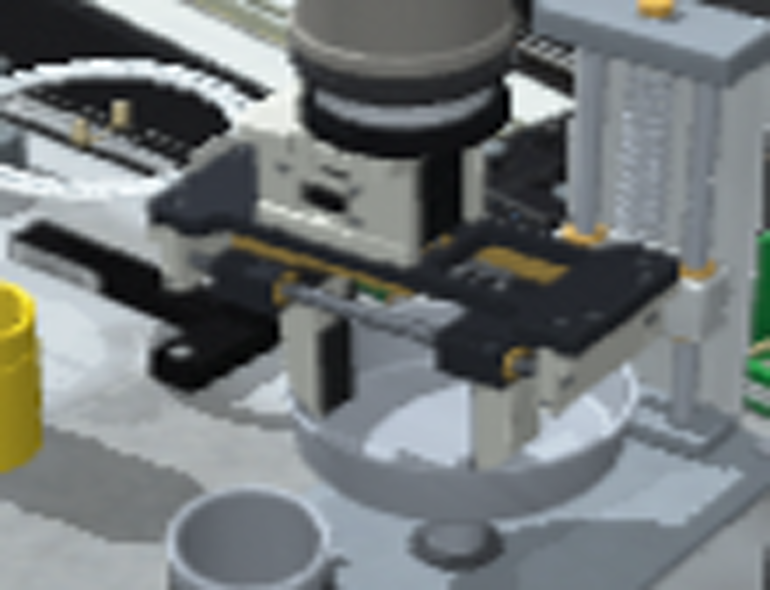

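```bash
python3 -c "
from dh import *
o=shot('k')
cv2.imwrite('pics/k1.png',cv2.resize(o['scene']['image'][150:330,150:370,::-1],None,fx=3.3,fy=3.3))
cv2.imwrite('pics/k2.png',cv2.resize(o['top']['image'][80:320,100:400,::-1],None,fx=2.5,fy=2.5))
"
```

```text
(no output)
```

View pics/k1.png

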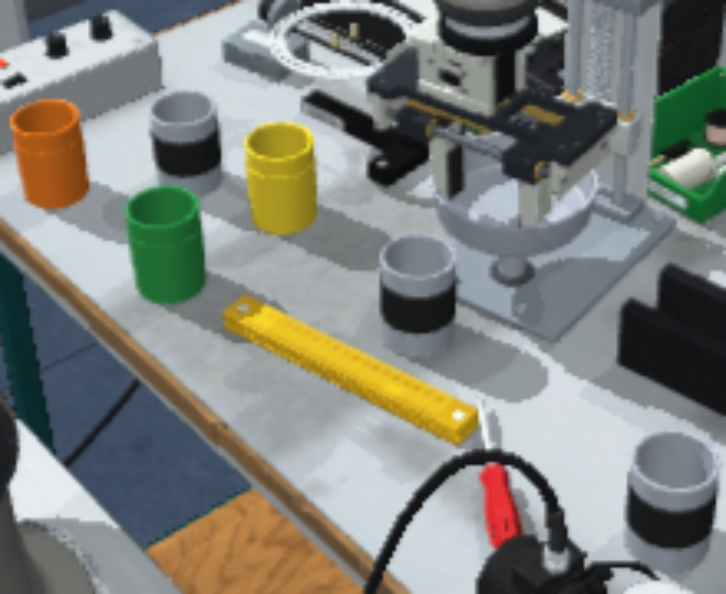

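View pics/k2.png

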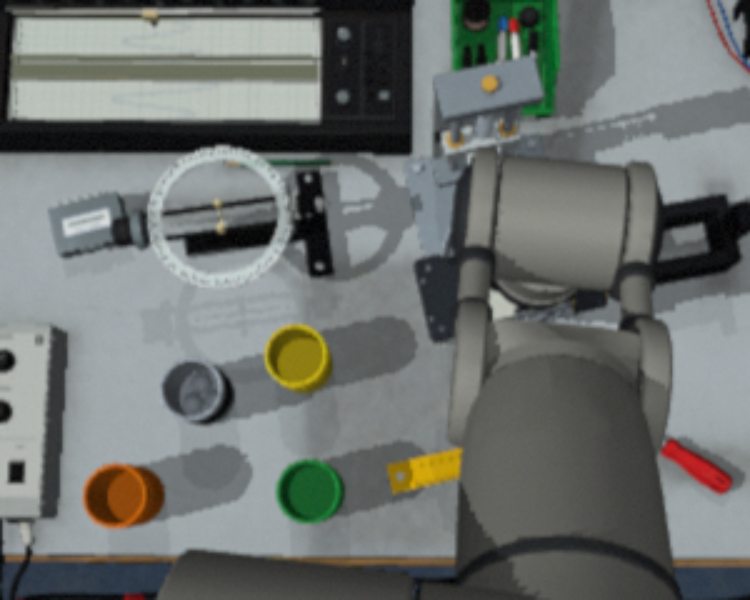

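By luck the beaker dropped off the front rim and now stands upright on the table. No balls are loose anywhere. I'll locate it and re-grip nearer the mouth with the lower half of the pads, so that the palm does not block the turn.

```bash
python3 -m creep '[0.8,0,0,0.04,0, 1,0,0,0.05,0, 1,-0.02,-0.005,0.05,0]' 25; python3 -c "
from dh import *
S=load('k','scene')
im=S['image'][215:265,255:300,::-1]
cv2.imwrite('pics/k3.png',cv2.resize(im,None,fx=11,fy=11,interpolation=cv2.INTER_CUBIC))
print(onz(S,276.2,229.2,.08)); dh()
"
```

```text
time: 22.48
tool_pos: [0.4952, 0.0156, 0.2344]
tool_rot: [3.128, -0.016, 0.229]
contact_force: [0.7, 0.7, 1.0]
opening: 0.0886
[0.44258245 0.02152351 0.08      ]
t 22.48 d 13.5 lat 0.6 h 119.4 F [0.7 0.7 1. ] rot [ 3.128 -0.016  0.229] op 0.0886
```

View pics/k3.png

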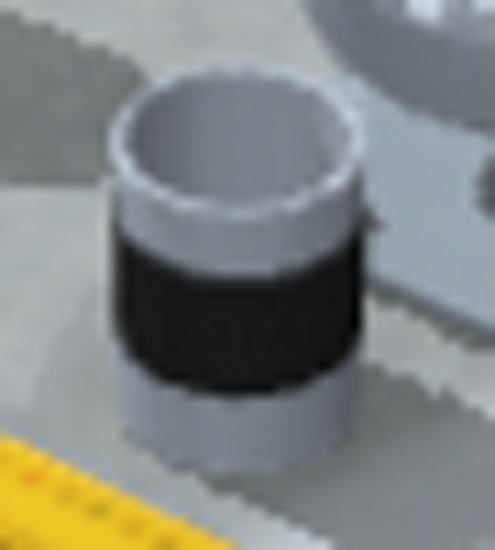

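```bash
python3 -c "
from dh import *
S=load('k','scene'); print(onz(S,276.1,227.3,.08))
T=read_camera('top'); print(proj(T,[.445,.02,.08]))
cv2.imwrite('pics/k4.png',cv2.resize(T['image'][190:270,250:350,::-1],None,fx=6,fy=6))
"
```

```text
[0.44756258 0.02785329 0.08      ]
[306.72473199 229.17578283]
```

View pics/k4.png

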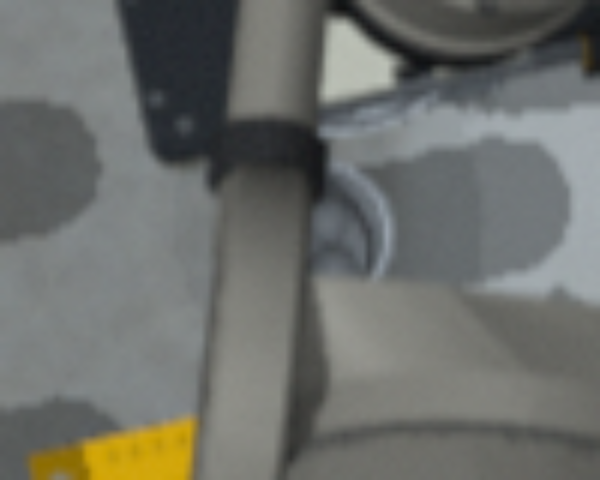

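```bash
python3 -m creep '[1,-0.024,0.006,-0.02,0, 1,-0.022,0.006,-0.03,0, 1,0,0,-0.04,0, 1,0,0,-0.03,-0.005, 1,0,0,-0.02,0]' 25; python3 -c "
from dh import *
dh()"
```

```text
time: 23.15
tool_pos: [0.45, 0.0269, 0.1021]
tool_rot: [3.12, -0.037, 0.224]
contact_force: [-0.2, -0.3, 0.2]
opening: 0.092
t 23.15 d -28.1 lat 21.6 h -12.9 F [-0.2 -0.3  0.2] rot [ 3.12  -0.037  0.224] op 0.092
```

```bash
python3 -m creep '[1,-0.003,0.001,-0.024,0, 0,-0.001,0,-0.001,0, 0,-0.001,0,-0.001,0, 0,-0.001,0,-0.001,0, 0,-0.001,0,-0.001,0, 0,0,0,0,0]' 25; python3 -c "
from dh import *
dh()"
```

```text
time: 23.9
tool_pos: [0.4449, 0.0287, 0.076]
tool_rot: [3.119, -0.043, 0.223]
contact_force: [-0.1, 2.3, 2.5]
opening: 0.0463
t 23.9 d -32.7 lat 24.5 h -39.0 F [-0.1  2.3  2.5] rot [ 3.119 -0.043  0.223] op 0.0463
```

```bash
python3 -c "
from dh import *
a=read_camera('scene');cv2.imwrite('pics/l1.png',cv2.resize(a['image'][180:270,230:330,::-1],None,fx=7,fy=6.5,interpolation=cv2.INTER_CUBIC))
dh()"
```

```text
t 23.95 d -32.8 lat 24.4 h -39.1 F [-0.9  2.3  4. ] rot [ 3.119 -0.043  0.223] op 0.0422
```

View pics/l1.png

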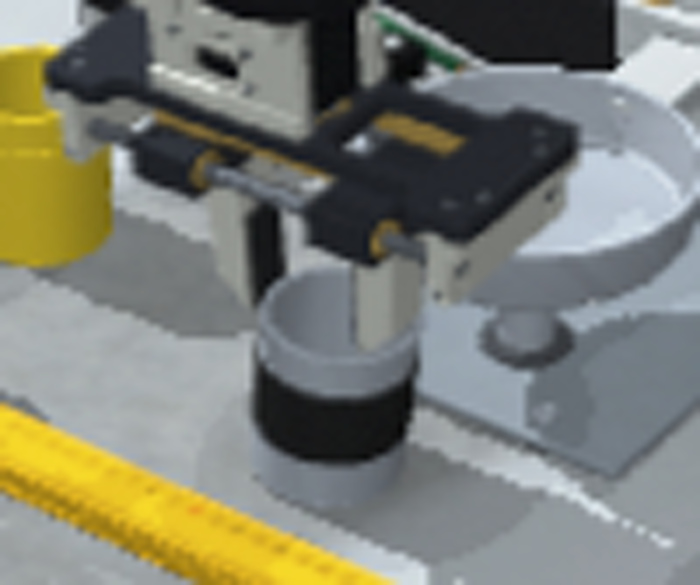

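```bash
python3 -m creep '[1,0,0,-0.001,0, 1,0,0,-0.001,0, 1,0,0,-0.001,0, 1,0,0,0.02,0, 1,0,0,0.04,0]' 25; python3 -c "
from dh import *
dh()
o=shot('m');a=o['scene']
cv2.imwrite('pics/m1.png',cv2.resize(a['image'][190:260,240:320,::-1],None,fx=8,fy=8,interpolation=cv2.INTER_CUBIC))
cv2.imwrite('pics/m2.png',cv2.resize(o['top']['image'][190:270,250:350,::-1],None,fx=6,fy=6))
"
```

```text
time: 24.58
tool_pos: [0.4428, 0.0282, 0.1315]
tool_rot: [3.121, -0.036, 0.223]
contact_force: [-0.3, 0.0, 0.3]
opening: 0.0877
t 24.57 d -34.9 lat 24.5 h 16.5 F [-0.3  0.   0.3] rot [ 3.121 -0.036  0.223] op 0.0877
```

View pics/m1.png

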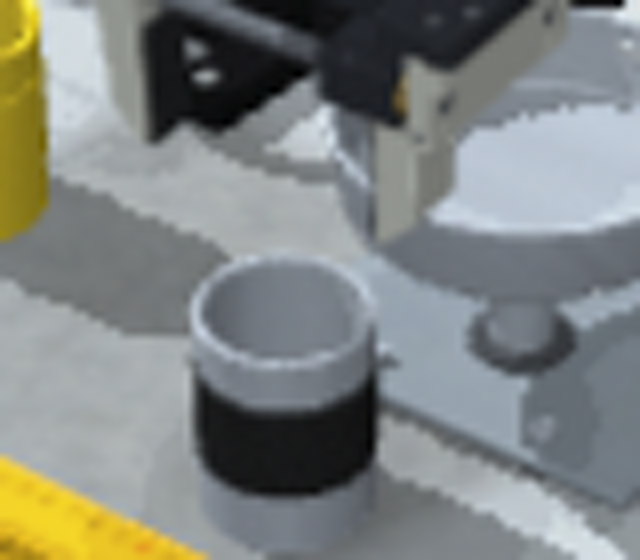

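View pics/m2.png

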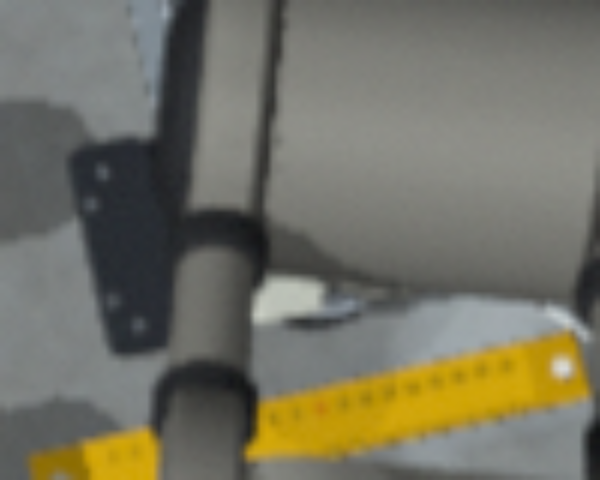

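```bash
python3 -c "
from dh import *
a=load('m','scene'); print(onz(a,274.9,228.6,.08)); 
X=telemetry.observe()['tool_pos']
# finger tip of right finger pad inner edge predicted
w=.223;y=np.array([np.sin(w),-np.cos(w),0])
for s in(1,-1): print(s,((proj(a,X+y*s*.044+[0,0,-.025])-[240,190]+.4)*8).round(),((proj(a,X+y*s*.063+[0,0,-.025])-[240,190]+.4)*8).round())
"
```

```text
[0.44165852 0.02568664 0.08      ]
1 [398. 278.] [447. 300.]
-1 [180. 182.] [135. 162.]
```

```bash
python3 -c "
from dh import *
a=load('m','scene')
X=np.array([.4449,.0287,.076])
w=.223;y=np.array([np.sin(w),-np.cos(w),0])
for s in(1,-1):
  for o in (.021,.040): print(s,o,((proj(a,X+y*s*o+[0,0,-.025])-[230,180]+.4)*[7,6.5]).round())
print(((proj(a,[.4417,.0257,.08])-[230,180]+.4)*[7,6.5]).round())
"
python3 -c "
from dh import *
dh()
a=read_camera('scene');cv2.imwrite('pics/m3.png',cv2.resize(a['image'][190:260,240:320,::-1],None,fx=8,fy=8,interpolation=cv2.INTER_CUBIC));dh()"
```

```text
1 0.021 [364. 387.]
1 0.04 [405. 405.]
-1 0.021 [276. 349.]
-1 0.04 [237. 332.]
[317. 318.]
t 24.68 d -31.6 lat 23.5 h 20.2 F [-0.3  0.4 -0. ] rot [ 3.117 -0.046  0.223] op 0.0911
t 24.73 d -32.6 lat 23.8 h 18.5 F [-0.5 -0.3 -0.7] rot [ 3.118 -0.044  0.223] op 0.0916
```

View pics/m3.png

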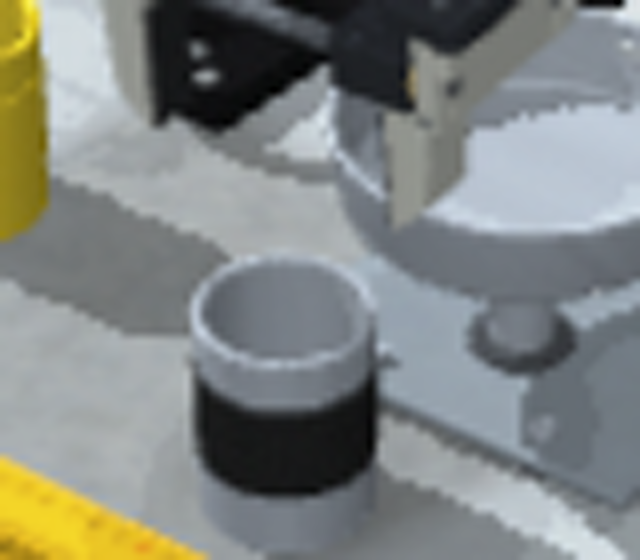

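```bash
python3 -c "
from dh import *
a=load('m','scene')
def pr(X,w,o,off,sc,l):
  y=np.array([np.sin(w),-np.cos(w),0])
  print(l,[((proj(a,np.array(X)+y*s*oo+[0,0,-.025])-off+.4)*sc).round() for s in (1,-1) for oo in (o,o+.019)])
pr([.4262,-.0005,.161],.235,.0293,np.array([250,180]),8,'f2')
pr([.4207,.0025,.159],.231,.0292,np.array([243,175]),8,'g2')
pr([.4263,-.0001,.183],.231,.0291,np.array([240,160]),np.array([7,6.5]),'h6')
pr([.5178,.0204,.0948],.229,.034,np.array([240,140]),np.array([7,5.9]),'j2')
s=telemetry.observe();pr(s['tool_pos'],.223,.046,np.array([240,190]),8,'now')
"
```

```text
f2 [array([292., 342.]), array([342., 364.]), array([141., 277.]), array([ 93., 257.])]
g2 [array([328., 390.]), array([378., 412.]), array([178., 325.]), array([131., 304.])]
h6 [array([324., 361.]), array([369., 379.]), array([192., 309.]), array([150., 292.])]
j2 [array([482., 507.]), array([524., 522.]), array([337., 454.]), array([297., 440.])]
now [array([400., 286.]), array([449., 308.]), array([173., 185.]), array([128., 165.])]
```

```bash
python3 -c "
from dh import *
o=shot('n')
s=telemetry.observe(); print(s['tool_pos'],s['tool_rot'],s['qpos'])
cv2.imwrite('pics/n1.png',cv2.resize(o['top']['image'][195:265,255:345,::-1],None,fx=8,fy=8,interpolation=cv2.INTER_CUBIC))
cv2.imwrite('pics/n2.png',cv2.resize(o['scene']['image'][150:250,230:330,::-1],None,fx=6,fy=6,interpolation=cv2.INTER_CUBIC))
"
```

```text
[0.44351111 0.0282911  0.13166362] [ 3.11959217 -0.03948091  0.22303187] [-0.10303709  0.2796903   1.90230104 -0.01034407  0.91518253  1.25128586]
```

View pics/n1.png

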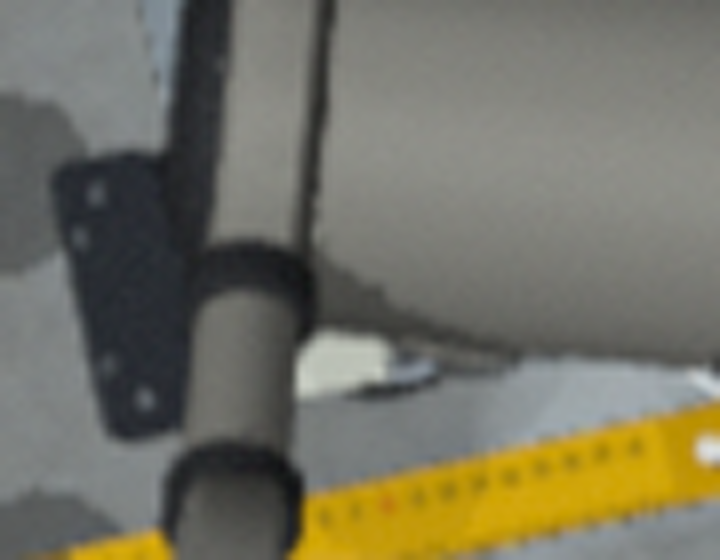

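View pics/n2.png

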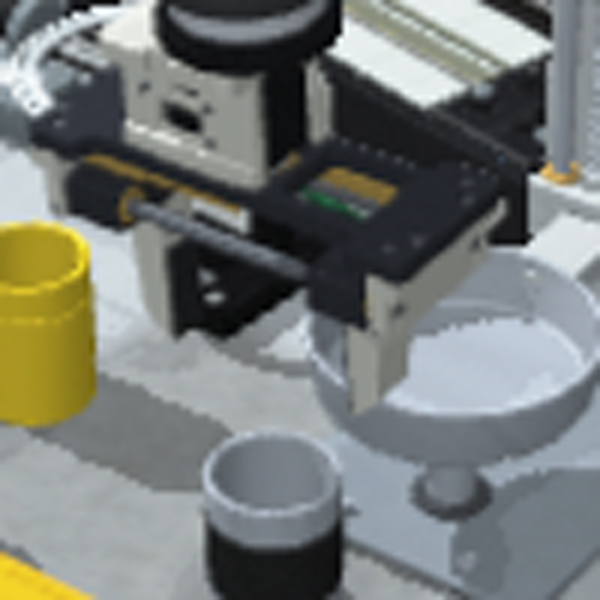

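```bash
python3 -c "
from dh import *
T=load('n','top');S=load('n','scene')
print(tri(T,(268.2,249.2),S,(235.6,171.2)))
X=np.array([.4435,.0283,.1317]);w=.223;ex=np.array([np.cos(w),np.sin(w),0]);ey=np.array([-ex[1],ex[0],0])
for z in (.041,.06,.08): 
  for sx in(1,-1): 
   for sy in (1,-1):
    q=X+ex*.0375*sx+ey*.095*sy+[0,0,z]; print(z,sx,sy,((proj(T,q)-[255,195]+.4)*8).round(),((proj(S,q)-[230,150]+.4)*6).round())
"
```

```text
(array([0.38714739, 0.11170974, 0.23729987]), np.float64(0.004084242048819089))
0.041 1 1 [ 51. 186.] [148. 183.]
0.041 1 -1 [717.  40.] [507. 330.]
0.041 -1 1 [109. 451.] [ 37. 260.]
0.041 -1 -1 [783. 302.] [402. 419.]
0.06 1 1 [ 50. 176.] [146. 146.]
0.06 1 -1 [729.  28.] [509. 292.]
0.06 -1 1 [109. 447.] [ 34. 223.]
0.06 -1 -1 [797. 294.] [402. 380.]
0.08 1 1 [ 48. 165.] [145. 107.]
0.08 1 -1 [742.  14.] [510. 251.]
0.08 -1 1 [109. 442.] [ 31. 183.]
0.08 -1 -1 [811. 286.] [402. 338.]
```

```bash
python3 -c "
from dh import *
S=load('a','scene')
X=np.array([.1713,.4959,.222]);w=2.809;y=np.array([np.sin(w),-np.cos(w),0])
print([ (proj(S,X+y*s*o+[0,0,-.025])).round(1) for s in(1,-1) for o in(.046,.065)])
cv2.imwrite('pics/a9.png',cv2.resize(S['image'][80:180,40:140,::-1],None,fx=5,fy=5,interpolation=cv2.INTER_CUBIC))
"
```

```text
[array([ 89.5, 148.6]), array([ 88.9, 145.6]), array([ 92.3, 164. ]), array([ 92.9, 167.3])]
```

View pics/a9.png

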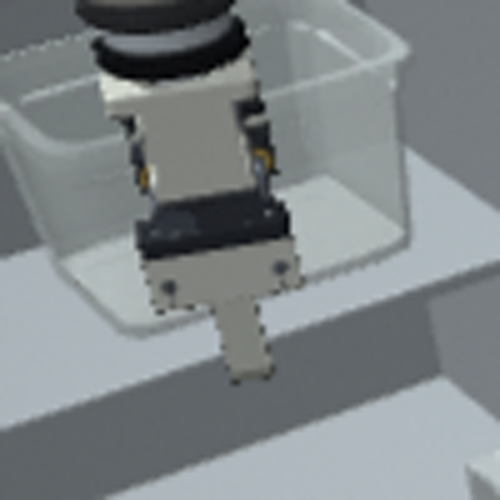

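The pictures show the fingertips level with the reported TCP height, about 25 mm higher than stated. That explains the earlier high grips and the missed closing above the rim, and it gives the corrected geometry. I'll re-grip at TCP z of about 0.056.

```bash
python3 -m creep '[1,-0.002,-0.002,-0.036,0, 1,-0.001,-0.001,-0.036,0, 1,-0.001,0,-0.004,0]' 20; python3 -c "
from dh import *
dh();print(telemetry.observe()['tool_pos'])"
```

```text
time: 25.2
tool_pos: [0.4378, 0.0252, 0.0517]
tool_rot: [3.121, -0.036, 0.223]
contact_force: [-0.7, 0.1, 0.5]
opening: 0.0918
t 25.2 d -40.4 lat 22.6 h -63.3 F [-0.7  0.1  0.5] rot [ 3.121 -0.036  0.223] op 0.0918
[0.43779525 0.02522184 0.05170565]
```

```bash
python3 -m creep '[0,0.003,0,0.003,0, 0,0,0,-0.001,0, 0,0,0,-0.001,0, 0,0,0,-0.001,0, 0,0,0,-0.001,0, 0,0,0,0,0]' 20; python3 -c "
from dh import *
dh()
a=read_camera('scene');cv2.imwrite('pics/p1.png',cv2.resize(a['image'][180:260,240:320,::-1],None,fx=7,fy=7,interpolation=cv2.INTER_CUBIC))"
```

```text
time: 25.95
tool_pos: [0.4422, 0.0257, 0.0545]
tool_rot: [3.12, -0.04, 0.223]
contact_force: [0.1, 0.7, -2.0]
opening: 0.0604
t 25.95 d -35.9 lat 22.1 h -60.5 F [ 0.1  0.7 -2. ] rot [ 3.12  -0.04   0.223] op 0.0604
```

View pics/p1.png

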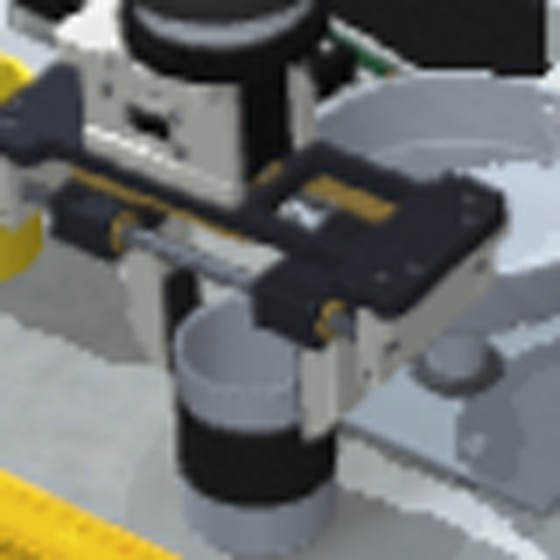

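```bash
python3 -m creep '[0,-0.006,-0.004,0.03,0, 0,-0.004,-0.01,0.035,0, 0,0,-0.01,0.028,0, 0,0.008,0.002,0,0, 0,0.008,0.002,0.003,0]' 20; python3 -c "
from dh import *
dh()"
```

```text
time: 26.62
tool_pos: [0.4467, 0.0053, 0.1511]
tool_rot: [3.121, -0.036, 0.223]
contact_force: [-0.3, 0.3, -2.9]
opening: 0.0606
t 26.62 d -36.1 lat 1.2 h 36.1 F [-0.3  0.3 -2.9] rot [ 3.121 -0.036  0.223] op 0.0606
```

```bash
python3 -m creep '[0,0.009,0.002,0.002,0, 0,0.009,0.002,0.002,0, 0,0.009,0.002,0.001,0, 0,0.009,0.002,0,0, 0,0.008,0.0018,-0.001,0]' 14; python3 -c "
from dh import *
dh()
a=read_camera('scene');cv2.imwrite('pics/p2.png',cv2.resize(a['image'][160:250,240:350,::-1],None,fx=7,fy=6.5,interpolation=cv2.INTER_CUBIC))"
```

```text
time: 27.25
tool_pos: [0.4908, 0.017, 0.1517]
tool_rot: [3.124, -0.026, 0.224]
contact_force: [-3.3, -0.1, -0.8]
opening: 0.0608
t 27.25 d 9.5 lat 2.9 h 36.7 F [-3.3 -0.1 -0.8] rot [ 3.124 -0.026  0.224] op 0.0608
```

View pics/p2.png

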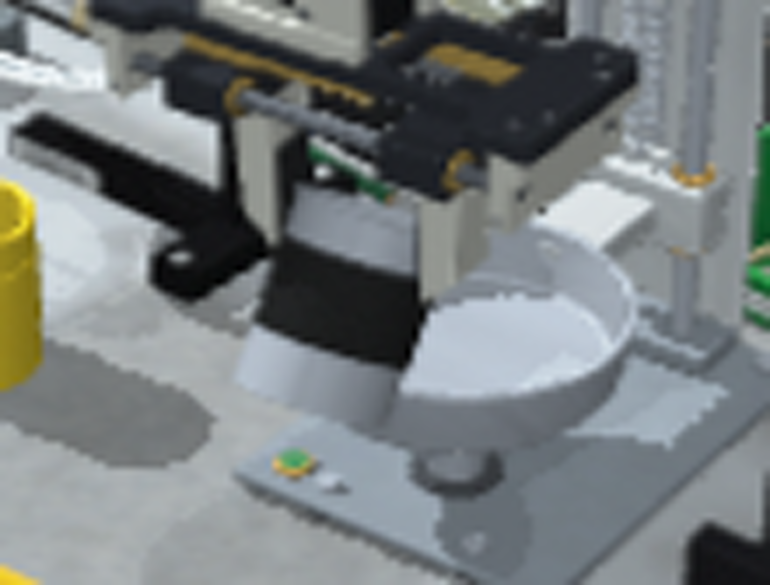

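```bash
python3 -m creep '[0,0.004,0.0005,-0.006,0, 0,0.004,0.0005,-0.01,0, 0,0.003,0,-0.01,0, 0,0.003,0,-0.007,0]' 14; python3 -c "
from dh import *
dh()
a=read_camera('scene');cv2.imwrite('pics/p3.png',cv2.resize(a['image'][160:250,240:350,::-1],None,fx=7,fy=6.5,interpolation=cv2.INTER_CUBIC))"
```

```text
time: 27.8
tool_pos: [0.5075, 0.0184, 0.1174]
tool_rot: [3.124, -0.03, 0.224]
contact_force: [-1.3, 1.6, 6.7]
opening: 0.0606
t 27.8 d 26.2 lat 0.6 h 2.4 F [-1.3  1.6  6.7] rot [ 3.124 -0.03   0.224] op 0.0606
```

View pics/p3.png

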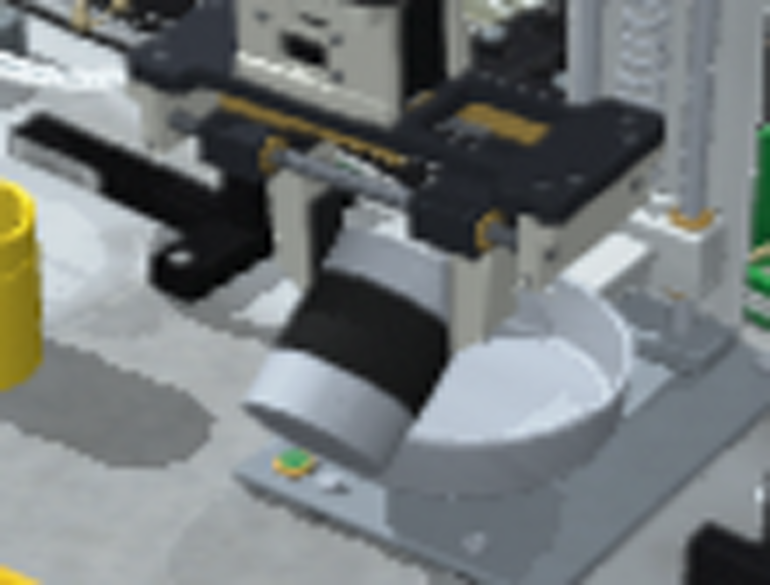

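```bash
python3 -m creep '[0,0.007,0.0012,-0.004,0, 0,0.006,0.001,-0.005,0, 0,0.005,0.001,-0.006,0, 0,0.003,0.0006,-0.006,0]' 14; python3 -c "
from dh import *
dh()
a=read_camera('scene');cv2.imwrite('pics/p4.png',cv2.resize(a['image'][160:250,240:350,::-1],None,fx=7,fy=6.5,interpolation=cv2.INTER_CUBIC))"
```

```text
time: 28.35
tool_pos: [0.532, 0.0223, 0.0953]
tool_rot: [3.123, -0.034, 0.224]
contact_force: [2.0, 1.1, 3.6]
opening: 0.0603
t 28.35 d 50.9 lat -0.9 h -19.7 F [2.  1.1 3.6] rot [ 3.123 -0.034  0.224] op 0.0603
```

View pics/p4.png

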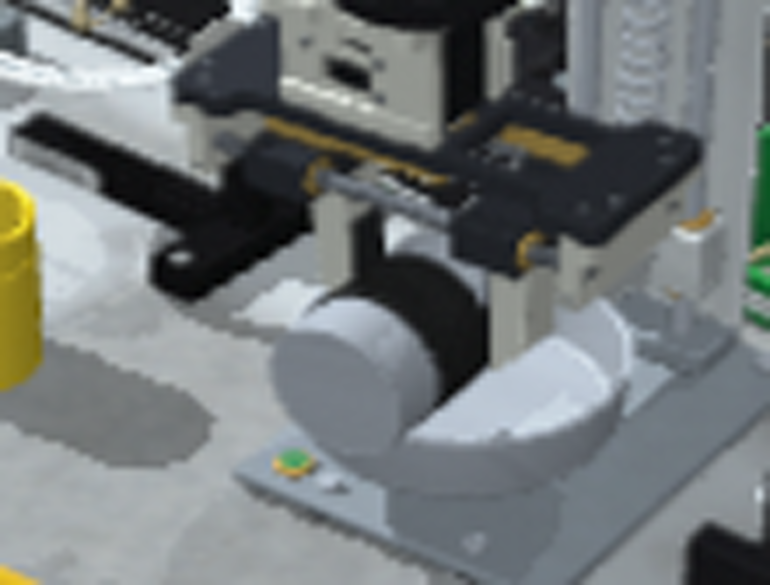

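```bash
python3 -m creep '[0,0.002,0.0004,-0.006,0, 0,0.001,0.0002,-0.006,0, 0,0,0,-0.005,0, 0,0,0,-0.001,0, 0,0,0,-0.001,0]' 14; python3 -c "
from dh import *
dh()
a=read_camera('scene');cv2.imwrite('pics/p5.png',cv2.resize(a['image'][160:250,240:350,::-1],None,fx=7,fy=6.5,interpolation=cv2.INTER_CUBIC))"
```

```text
time: 29.02
tool_pos: [0.5393, 0.0228, 0.0757]
tool_rot: [3.12, -0.043, 0.224]
contact_force: [4.5, 1.8, 2.3]
opening: 0.0595
t 29.02 d 58.0 lat -2.1 h -39.3 F [4.5 1.8 2.3] rot [ 3.12  -0.043  0.224] op 0.0595
```

View pics/p5.png

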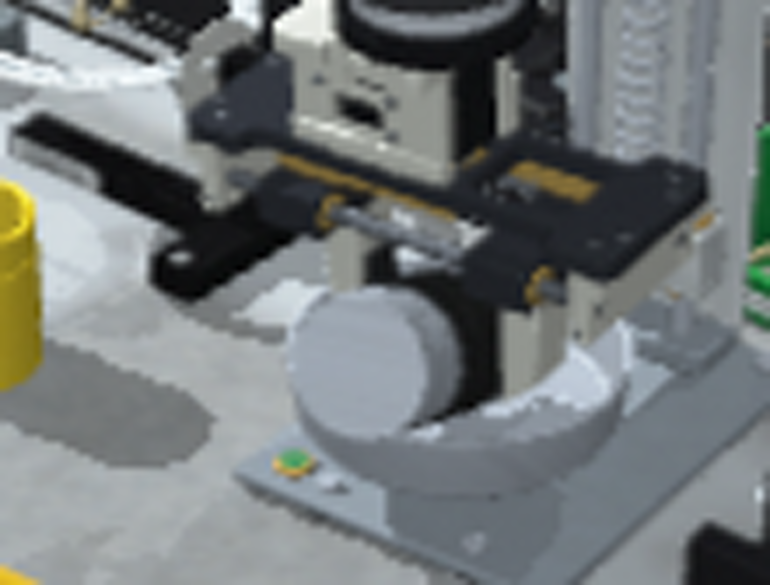

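```bash
python3 -m creep '[0,-0.001,0,0.004,0, 0,-0.001,0,0.006,0, 0,0,0,0.008,0, 0,0,0,0.012,0, 0,0,0,0.02,0, 0,0,0,0.03,0]' 14; python3 -c "
from dh import *
dh()
a=read_camera('scene');cv2.imwrite('pics/p6.png',cv2.resize(a['image'][140:240,240:350,::-1],None,fx=7,fy=5.9,interpolation=cv2.INTER_CUBIC))"
```

```text
time: 29.82
tool_pos: [0.531, 0.0227, 0.1556]
tool_rot: [3.124, -0.028, 0.224]
contact_force: [0.7, 0.2, -1.0]
opening: 0.0596
t 29.82 d 50.0 lat -0.4 h 40.6 F [ 0.7  0.2 -1. ] rot [ 3.124 -0.028  0.224] op 0.0596
```

View pics/p6.png

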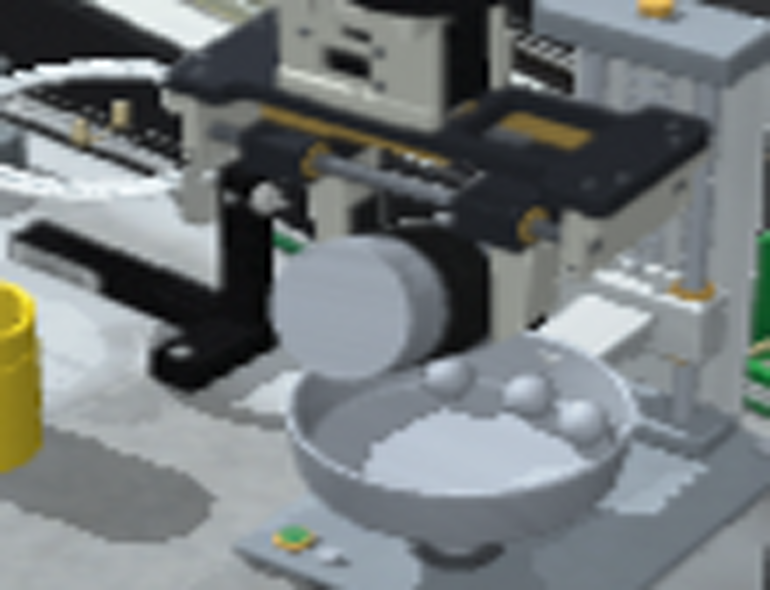

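Three balls are in the pan and it hangs about half-way, as expected. Now I take the empty beaker to free table and loosen the grip to 3 N, so its heavier bottom swings down.

```bash
python3 -m creep '[0,-0.03,0.01,0.015,0, 0,-0.045,0.03,0,0, 0,-0.03,0.04,0,0, 0,-0.005,0.015,-0.03,0, 0,0,0,-0.04,0, 0,0,0,-0.01,0]' 14;  python3 -m creep '[0,0,0,-0.001,0, 0,0,0,0,0, 0,0,0,0,0]' 3; python3 -c "
from dh import *
dh();print(telemetry.observe()['tool_pos'])
a=read_camera('scene');cv2.imwrite('pics/q1.png',cv2.resize(a['image'][150:250,200:310,::-1],None,fx=7,fy=5.9,interpolation=cv2.INTER_CUBIC))"
```

```text
time: 30.62
tool_pos: [0.4201, 0.1196, 0.0982]
tool_rot: [3.12, -0.043, 0.223]
contact_force: [0.4, -0.1, -1.1]
opening: 0.0597
time: 31.0
tool_pos: [0.4218, 0.1193, 0.0993]
tool_rot: [3.12, -0.045, 0.222]
contact_force: [0.9, 0.5, -1.3]
opening: 0.0588
t 31.0 d -35.3 lat 117.9 h -15.7 F [ 0.9  0.5 -1.3] rot [ 3.12  -0.045  0.222] op 0.0588
[0.42181312 0.11926464 0.09932466]
```

View pics/q1.png

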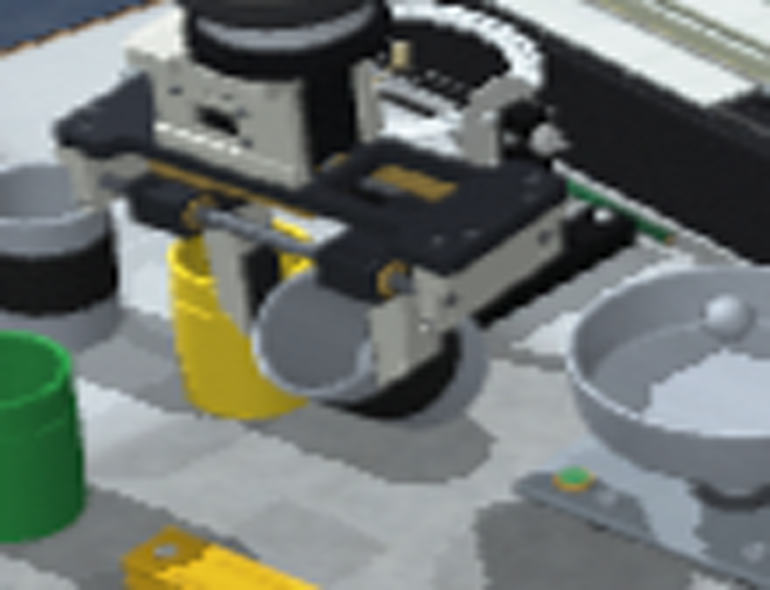

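```bash
python3 -m creep '[0,0,0,0,0, 0,0,0,0,0]' 3; python3 -c "
from dh import *
dh();print(telemetry.observe()['tool_pos'])
a=read_camera('scene');cv2.imwrite('pics/q2.png',cv2.resize(a['image'][150:250,200:310,::-1],None,fx=5,fy=4.5,interpolation=cv2.INTER_CUBIC))"
```

```text
time: 31.3
tool_pos: [0.422, 0.1191, 0.1]
tool_rot: [3.12, -0.046, 0.222]
contact_force: [-1.0, 0.6, -1.5]
opening: 0.0585
t 31.3 d -35.1 lat 117.7 h -15.0 F [-1.   0.6 -1.5] rot [ 3.12  -0.046  0.222] op 0.0585
[0.42201333 0.11914936 0.09997221]
```

View pics/q2.png

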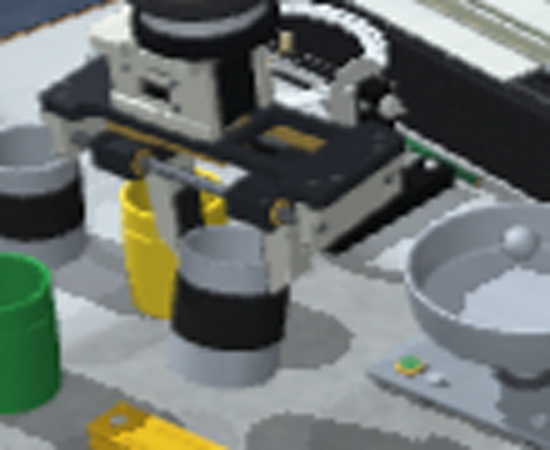

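```bash
python3 -m creep '[0,0,0,-0.015,0, 0,0,0,-0.016,0, 0,0,0,-0.01,0, 0,0,0,-0.003,0, 0,0,0,-0.002,0]' 4; python3 -c "
from dh import *
dh();print(telemetry.observe()['tool_pos'])
a=read_camera('scene');cv2.imwrite('pics/q3.png',cv2.resize(a['image'][150:250,200:310,::-1],None,fx=5,fy=4.5,interpolation=cv2.INTER_CUBIC))"
```

```text
time: 31.98
tool_pos: [0.4242, 0.1192, 0.0549]
tool_rot: [3.119, -0.052, 0.222]
contact_force: [-0.7, 0.1, 6.7]
opening: 0.0584
t 31.98 d -33.0 lat 117.3 h -60.1 F [-0.7  0.1  6.7] rot [ 3.119 -0.052  0.222] op 0.0584
[0.42419916 0.11924688 0.05490332]
```

View pics/q3.png

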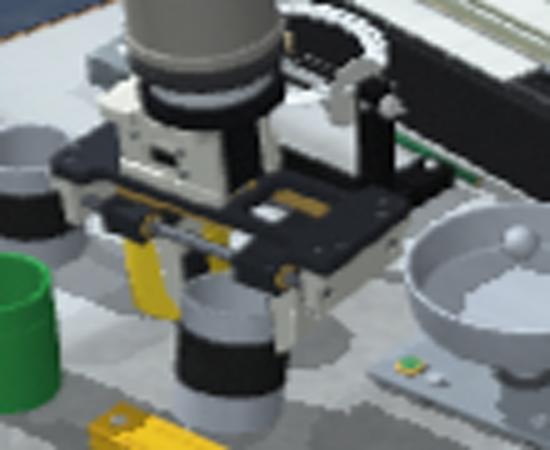

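```bash
python3 -m creep '[0.8,0,0,0.001,0, 0.8,0,0,0,0, 0.8,0,0,0.03,0, 0.8,0,0,0.05,0, 0.8,0.001,-0.05,0.03,0, 0.8,0.002,-0.055,0,0, 0.8,0.002,-0.055,0,0, 0.8,0.002,-0.055,0,0, 0.8,0.002,-0.055,0,0, 0.8,0.002,-0.05,0,0]' 20; python3 -c "
from dh import *
o=shot('r');dh();print(telemetry.observe()['tool_pos'])
cv2.imwrite('pics/r1.png',cv2.resize(o['scene']['image'][130:330,180:420,::-1],None,fx=3,fy=3))"
```

```text
time: 33.28
tool_pos: [0.4352, -0.2076, 0.1711]
tool_rot: [3.115, -0.056, 0.231]
contact_force: [0.3, 0.9, -0.3]
opening: 0.0737
t 33.38 d -94.2 lat -206.5 h 56.0 F [ 0.1  0.3 -0.3] rot [ 3.113 -0.057  0.227] op 0.0735
[ 0.43565114 -0.21010193  0.17099794]
```

View pics/r1.png

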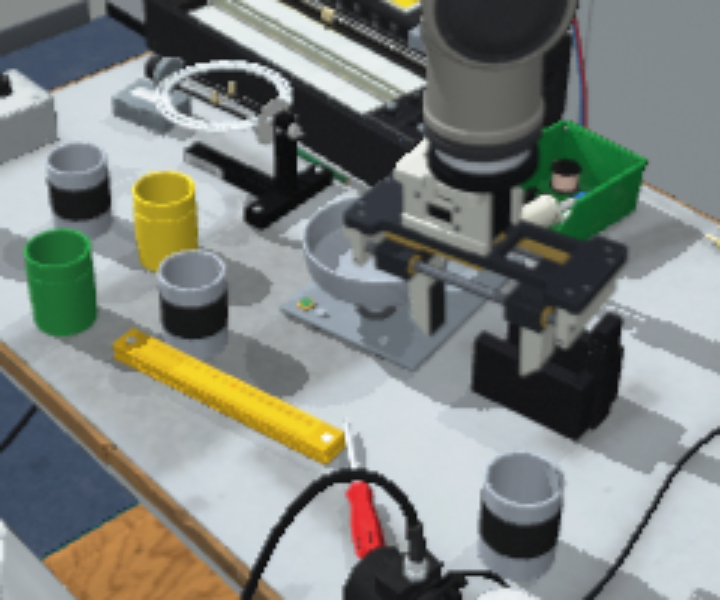

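```bash
python3 -m creep '[0.95,0,-0.03,0,0, 0.95,0,-0.016,-0.03,-0.005, 0.95,0,0,-0.03,0, 0.95,0,0,0,0]' 20; python3 -c "
from dh import *
a=read_camera('scene');dh();print(telemetry.observe()['tool_pos'])
cv2.imwrite('pics/r2.png',cv2.resize(a['image'][200:330,300:420,::-1],None,fx=4.6,fy=4.6))"
```

```text
time: 33.88
tool_pos: [0.4355, -0.2563, 0.1098]
tool_rot: [3.114, -0.057, 0.22]
contact_force: [-0.0, -0.7, 0.9]
opening: 0.0873
t 33.92 d -103.9 lat -252.3 h -3.9 F [ 0.1 -1.3  0.3] rot [ 3.112 -0.059  0.221] op 0.0873
[ 0.4363     -0.25693657  0.11110369]
```

View pics/r2.png

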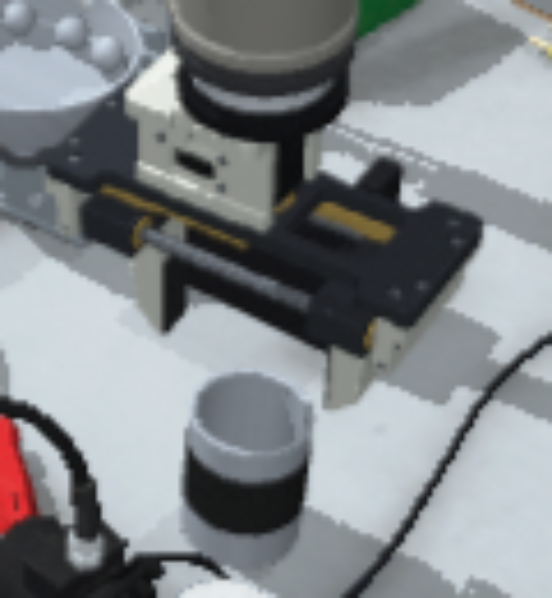

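```bash
python3 -m creep '[0.95,-0.001,0,-0.03,0, 0.95,-0.002,0,-0.025,0, 0,0,0,-0.002,0, 0,-0.0005,0,-0.001,0, 0,-0.0005,0,-0.001,0, 0,-0.0005,0,-0.001,0, 0,-0.0005,0,-0.001,0, 0,0,0,0,0]' 20; python3 -c "
from dh import *
a=read_camera('scene');dh();print(telemetry.observe()['tool_pos'])
cv2.imwrite('pics/r3.png',cv2.resize(a['image'][220:330,300:420,::-1],None,fx=4.6,fy=4.6))"
```

```text
time: 34.92
tool_pos: [0.437, -0.2581, 0.0586]
tool_rot: [3.1, -0.069, 0.224]
contact_force: [1.5, 0.5, -2.7]
opening: 0.0593
t 34.98 d -103.5 lat -253.7 h -56.4 F [0.4 0.7 0.1] rot [ 3.1   -0.069  0.224] op 0.0593
[ 0.43701109 -0.25819106  0.05859015]
```

View pics/r3.png

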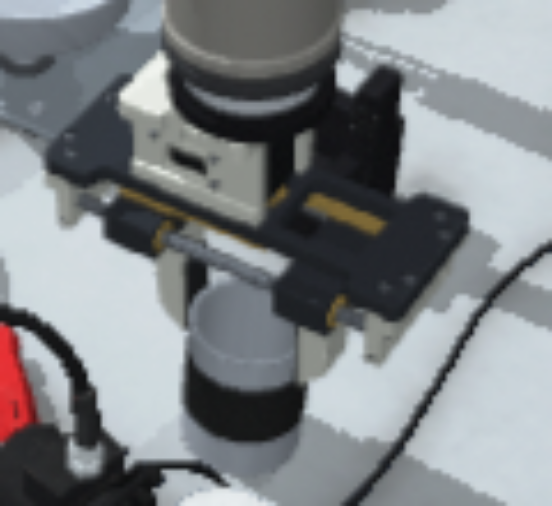

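```bash
python3 -m creep '[0,0,0,0.03,0, 0,0,0.02,0.04,0, 0,-0.001,0.045,0.02,0, 0,-0.001,0.05,0,0, 0,-0.001,0.05,0,0, 0,-0.001,0.05,0,0, 0,-0.001,0.035,0,0, 0,0,0,0,0]' 20; python3 -c "
from dh import *
a=read_camera('scene');dh();print(telemetry.observe()['tool_pos'])
cv2.imwrite('pics/s1.png',cv2.resize(a['image'][160:250,230:350,::-1],None,fx=6,fy=6))"
```

```text
time: 35.98
tool_pos: [0.4291, -0.002, 0.149]
tool_rot: [3.101, -0.067, 0.221]
contact_force: [-0.1, 0.0, -2.2]
opening: 0.0594
t 36.02 d -54.8 lat -3.1 h 34.1 F [ 0.3 -0.3 -2.3] rot [ 3.101 -0.067  0.22 ] op 0.0591
[ 0.42935514 -0.00301677  0.14907841]
```

View pics/s1.png

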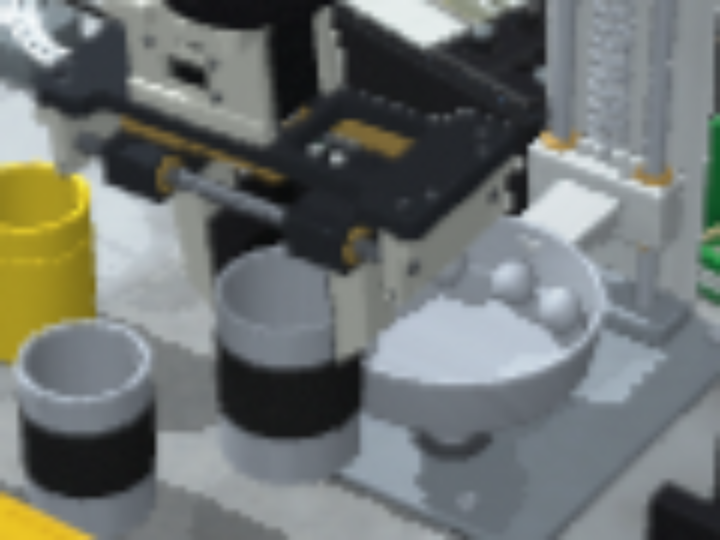

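```bash
python3 -m creep '[0,0.004,0.004,-0.01,0, 0,0.01,0.003,-0.006,0, 0,0.009,0.002,0,0, 0,0.009,0.002,0.001,0, 0,0.009,0.002,0,0, 0,0.008,0.002,0,0]' 14; python3 -c "
from dh import *
a=read_camera('scene');dh()
cv2.imwrite('pics/s2.png',cv2.resize(a['image'][160:250,230:350,::-1],None,fx=6,fy=6))"
```

```text
time: 36.78
tool_pos: [0.4807, 0.0101, 0.1317]
tool_rot: [3.102, -0.063, 0.215]
contact_force: [-2.9, 0.5, -1.8]
opening: 0.0592
t 36.83 d -0.8 lat -1.7 h 16.8 F [-1.4 -0.  -2.4] rot [ 3.102 -0.064  0.215] op 0.059
```

View pics/s2.png

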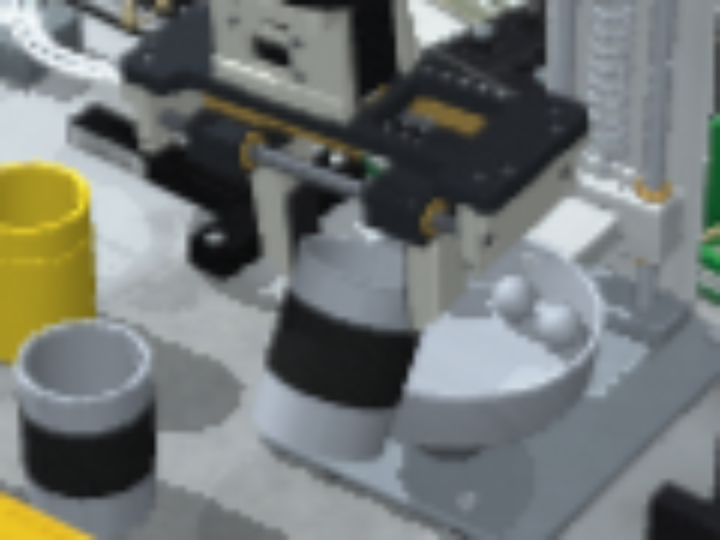

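```bash
python3 -m creep '[0,0.008,0.002,-0.002,0, 0,0.007,0.0015,-0.003,0, 0,0.006,0.0015,-0.004,0, 0,0.005,0.001,-0.004,0]' 14; python3 -c "
from dh import *
a=read_camera('scene');dh()
cv2.imwrite('pics/s3.png',cv2.resize(a['image'][160:250,230:350,::-1],None,fx=6,fy=6))"
```

```text
time: 37.33
tool_pos: [0.5104, 0.0171, 0.1194]
tool_rot: [3.101, -0.067, 0.215]
contact_force: [-0.9, 1.5, 4.8]
opening: 0.0584
t 37.38 d 29.0 lat -1.4 h 4.0 F [-0.2  1.8  4.2] rot [ 3.101 -0.067  0.215] op 0.0584
```

View pics/s3.png

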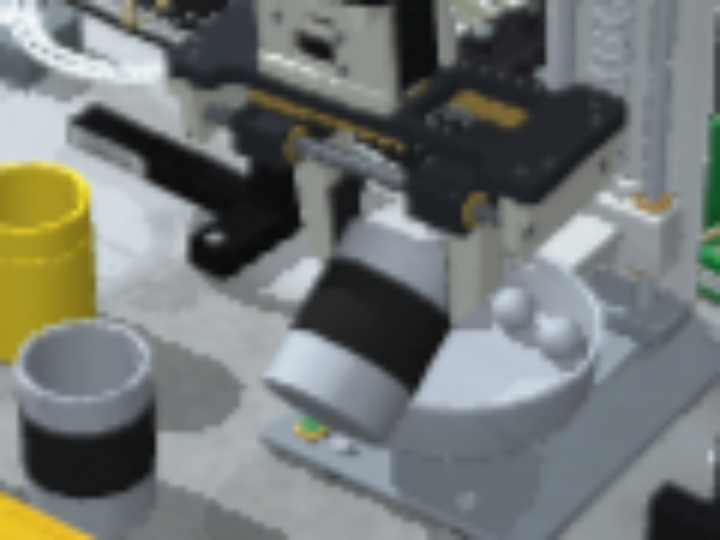

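```bash
python3 -m creep '[0,0.006,0.0012,-0.005,0, 0,0.005,0.001,-0.005,0, 0,0.004,0.001,-0.006,0, 0,0.003,0.0006,-0.006,0]' 14; python3 -c "
from dh import *
a=read_camera('scene');dh()
cv2.imwrite('pics/s4.png',cv2.resize(a['image'][160:250,230:350,::-1],None,fx=6,fy=6))"
```

```text
time: 37.88
tool_pos: [0.5339, 0.0209, 0.0989]
tool_rot: [3.099, -0.078, 0.215]
contact_force: [1.0, 2.1, 4.8]
opening: 0.058
t 37.92 d 52.7 lat -2.7 h -16.7 F [2.5 3.2 5. ] rot [ 3.099 -0.078  0.215] op 0.0586
```

View pics/s4.png

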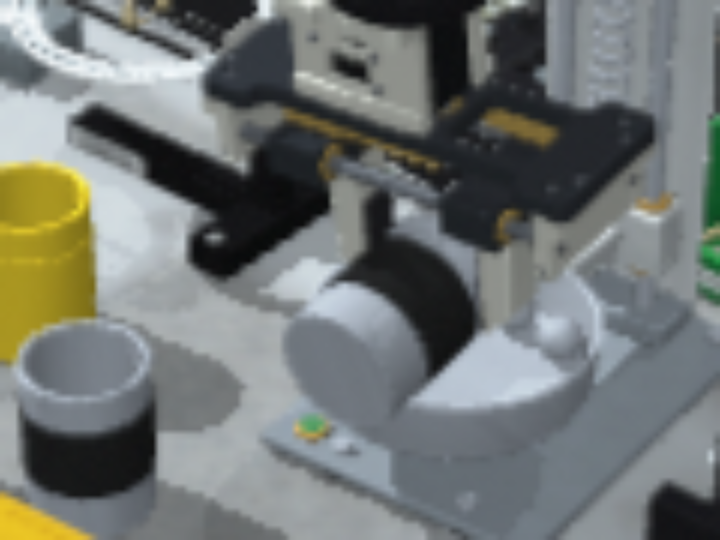

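```bash
python3 -m creep '[0,0,0,-0.007,0, 0,0,0,-0.006,0, 0,0,0,-0.005,0, 0,-0.001,0,-0.003,0, 0,-0.001,0,-0.001,0]' 14; python3 -c "
from dh import *
a=read_camera('scene');dh()
cv2.imwrite('pics/s5.png',cv2.resize(a['image'][160:250,230:350,::-1],None,fx=6,fy=6))"
```

```text
time: 38.55
tool_pos: [0.5415, 0.0213, 0.0798]
tool_rot: [3.094, -0.1, 0.215]
contact_force: [4.6, 3.2, 4.2]
opening: 0.0582
t 38.6 d 59.9 lat -4.0 h -35.3 F [3.6 3.  3.5] rot [ 3.094 -0.1    0.215] op 0.0585
```

View pics/s5.png

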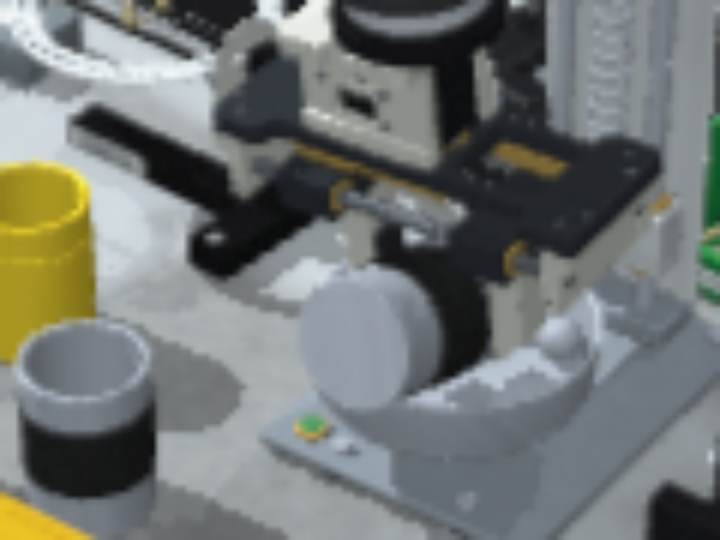

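```bash
python3 -m creep '[0,-0.001,0,0,0, 0,-0.001,0,0.003,0, 0,-0.001,0,0.006,0, 0,0,0,0.01,0, 0,0,0,0.02,0, 0,0,0,0.03,0, 0,0,0,0.03,0]' 14; python3 -c "
from dh import *
a=read_camera('scene');dh()
cv2.imwrite('pics/s6.png',cv2.resize(a['image'][140:240,240:350,::-1],None,fx=7,fy=5.9))"
```

```text
time: 39.48
tool_pos: [0.533, 0.0206, 0.1787]
tool_rot: [3.096, -0.086, 0.215]
contact_force: [-0.4, 0.2, -1.2]
opening: 0.0578
t 39.52 d 53.5 lat -3.5 h 68.0 F [ 2.  -0.8  1.8] rot [ 3.094 -0.093  0.215] op 0.058
```

View pics/s6.png

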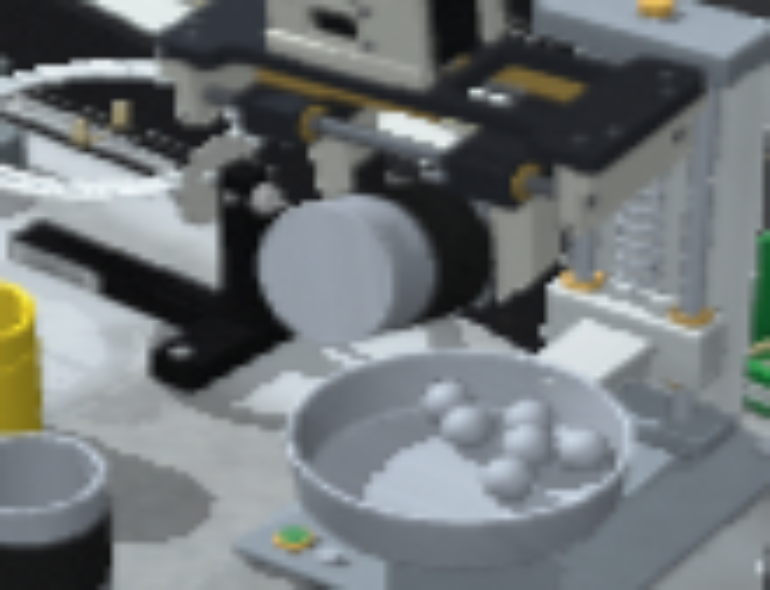

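```bash
python3 -m creep '[0,-0.04,-0.01,0,0, 0,-0.03,-0.045,0,0, 0,0,-0.055,0,0, 0,0,-0.05,-0.02,0, 0,0,-0.01,-0.04,0, 0,0,0,-0.02,0]' 14;  python3 -m creep '[0,0,0,-0.001,0, 0,0,0,0,0, 0,0,0,-0.001,0, 0,0,0,0,0, 0,0,0,-0.001,0, 0,0,0,0,0]' 3; python3 -c "
from dh import *
dh();print(telemetry.observe()['tool_pos'])
a=read_camera('scene');cv2.imwrite('pics/t1.png',cv2.resize(a['image'][180:290,270:380,::-1],None,fx=5,fy=5,interpolation=cv2.INTER_CUBIC))"
```

```text
time: 40.28
tool_pos: [0.4634, -0.1548, 0.1053]
tool_rot: [3.089, -0.101, 0.218]
contact_force: [0.2, 0.8, -1.0]
opening: 0.0579
time: 41.02
tool_pos: [0.4637, -0.1542, 0.104]
tool_rot: [3.088, -0.102, 0.219]
contact_force: [-0.4, -0.6, -1.9]
opening: 0.0585
t 41.02 d -54.6 lat -158.1 h -11.0 F [-0.4 -0.6 -1.9] rot [ 3.088 -0.102  0.219] op 0.0585
[ 0.46369602 -0.15421503  0.10396026]
```

View pics/t1.png

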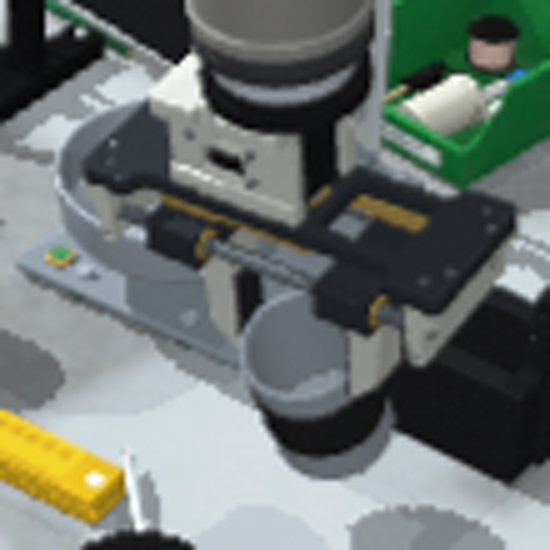

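```bash
python3 -m creep '[0,0,0,-0.001,0, 0,0,0,0,0, 0,0,0,0,0, 0,0,0,0,0]' 4; python3 -c "
from dh import *
dh();print(telemetry.observe()['tool_pos'])
a=read_camera('scene');cv2.imwrite('pics/t2.png',cv2.resize(a['image'][180:290,270:380,::-1],None,fx=5,fy=5,interpolation=cv2.INTER_CUBIC))"
```

```text
time: 41.58
tool_pos: [0.4636, -0.1543, 0.1028]
tool_rot: [3.088, -0.102, 0.219]
contact_force: [-0.4, -0.3, -0.5]
opening: 0.0587
t 41.58 d -54.6 lat -158.2 h -12.2 F [-0.4 -0.3 -0.5] rot [ 3.088 -0.102  0.219] op 0.0587
[ 0.46364118 -0.15425341  0.10283538]
```

View pics/t2.png

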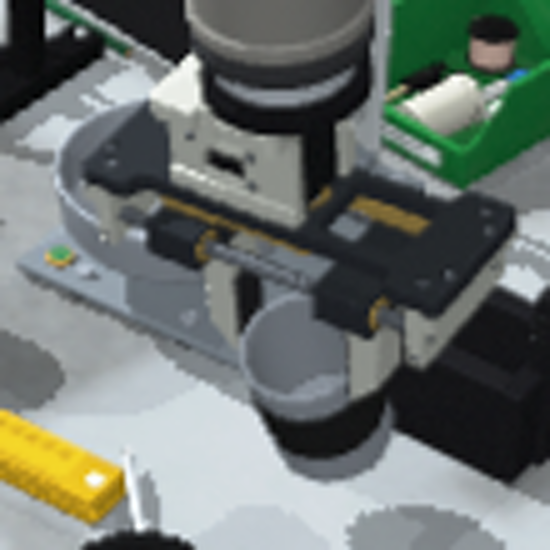

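```bash
python3 -m creep '[0,0,0,-0.016,0, 0,0,0,-0.016,0, 0,0.002,0,-0.007,0, 0,0.006,0.001,-0.002,0, 0,0.007,0.001,-0.002,0, 0,0.007,0.001,-0.002,0, 0,0.006,0.001,-0.002,0]' 4; python3 -c "
from dh import *
dh();print(telemetry.observe()['tool_pos'])
a=read_camera('scene');cv2.imwrite('pics/t3.png',cv2.resize(a['image'][180:290,270:380,::-1],None,fx=5,fy=5,interpolation=cv2.INTER_CUBIC))"
```

```text
time: 42.5
tool_pos: [0.4958, -0.151, 0.0573]
tool_rot: [3.084, -0.107, 0.219]
contact_force: [-0.6, -1.9, 5.6]
opening: 0.0588
t 42.5 d -22.6 lat -162.0 h -57.7 F [-0.6 -1.9  5.6] rot [ 3.084 -0.107  0.219] op 0.0588
[ 0.49575451 -0.15096854  0.05734282]
```

View pics/t3.png

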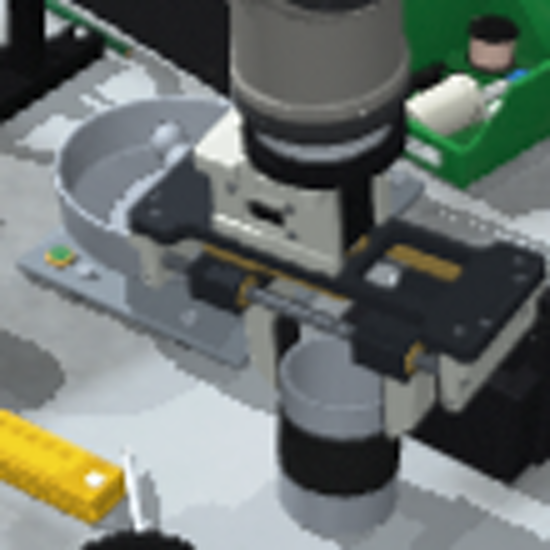

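```bash
python3 -m creep '[0.8,0,0,0.001,0, 0.8,0,0,0,0, 0.8,0,0,0,0, 0.8,0,0,0.03,0, 0.8,0,0,0.05,0, 0.8,-0.01,-0.02,0.05,0, 0.8,-0.04,-0.045,0.03,0, 0.8,-0.04,-0.045,0,0, 0.8,-0.02,-0.03,0,0, 0.8,0,0,0,0]' 14; python3 -c "
from dh import *
o=shot('z');dh();print(telemetry.observe()['tool_pos'])
cv2.imwrite('pics/z1.png',cv2.resize(o['scene']['image'][120:340,150:420,::-1],None,fx=2.7,fy=2.7))
cv2.imwrite('pics/z2.png',cv2.resize(o['top']['image'][100:310,110:400,::-1],None,fx=2.7,fy=2.7))"
```

```text
time: 43.8
tool_pos: [0.3838, -0.2911, 0.2206]
tool_rot: [3.081, -0.105, 0.221]
contact_force: [1.1, -0.2, 0.1]
opening: 0.0731
t 43.9 d -161.2 lat -272.6 h 105.4 F [ 0.2 -0.5 -0. ] rot [ 3.082 -0.105  0.223] op 0.0741
[ 0.38487521 -0.28926044  0.22035846]
```

View pics/z1.png

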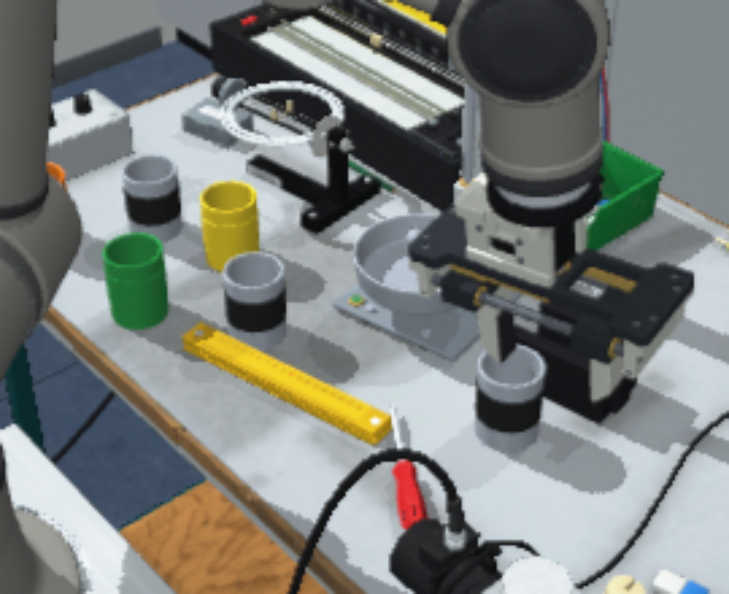

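View pics/z2.png

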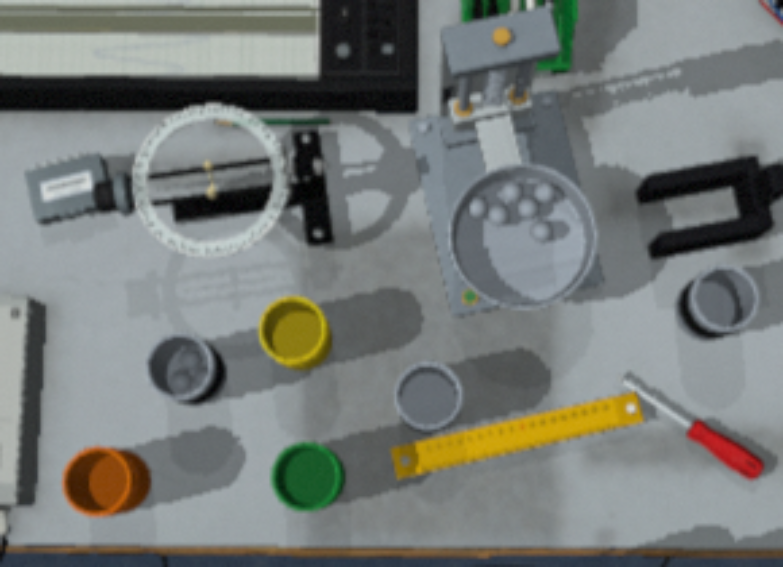

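```bash
python3 -c "
from dh import *
print(workorder.hand_in()); dh()"
```

```text
the job is handed in; nothing more can be done
None
the job is handed in; nothing more can be done
```

The job is done and handed in at about 44 s of the 72 s allowed. The transport block is out and stands on the table to the right of the scale. The balls of beaker2 and then beaker3 are in the pan, and the pan is down on its stop.

**What the last pictures showed**
- **Pan:** six balls lie in it. After the gripper lifted clear, the carriage sat at the same image height as when the pan had been pressed onto its stop.
- **Beakers:** beaker2 and beaker3 stand upright and empty on the table. Beaker1 is at its starting place with its three balls.
- **Dip circle:** it is where it was, to within about 2 pixels.
- **Balls and gripper:** no ball is loose anywhere. The gripper is clear of everything.

**What went wrong or disagreed**
- The first grip on the block slipped off, and I had to re-grip it.
- The first tilt of beaker2 failed, and the bottom slid over the rim into the pan. In the next attempt it fell off the front rim. It landed upright with its balls still inside, which was luck.
- The fingertips were about 25 mm higher in the pictures than the stated tool geometry implies. Once I allowed for that, both pours worked.
- I tipped the beakers by turning them against the pan's rim, so both pours pushed the pan onto its stop. After the first pour it came back up to about half-way. After the second it stayed down.
- The tool's tilt drifted by about 6 degrees over the run, with no visible effect on the result.

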